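# Clear and move a freshly glued panel

## Robot

A 6-joint arm with a two-finger parallel gripper is mounted at the origin on a cart in front of the work surface, level with it; the furniture and walls round the work are solid. World frame = base frame: x ahead of the robot, y to its left, z up, the work surface at z = 0. Lengths are in mm, angles in degrees, forces in N, time in s.
With the tool pointing down it reaches from about 300 to 850 mm from the base axis. Payload 4.2 kg.
Tool frame: the origin (TCP) lies on the centre line of the jaws, within the pads' length; the fingertips stand 14 mm ahead of it and the grasp point (between the pads) lies 5 mm behind it (env.finger_overhang is the z of the fingertips in the tool frame, in mm); z points along the fingers, y is the line along which they close (so a half turn about z gives the same grasp; the last joint's range is limited). The gripper opens to 91 mm and grips with 3 to 60 N. Pads are 32 mm wide; open, the fingers measure 118 mm over their backs; the gripper's body (76 mm by 178 mm) begins 60 mm behind the grasp point.
Start: joints at [75.287, 18.312, 89.639, -0, 72.044, -1.146], TCP at [134.892, 558.969, 227.976] pointing down, gripper open.
Joint ranges: [-177.97, 177.97], [-48.28, 115.42], [12.27, 149.76], [-77.06, 257.06], [2.81, 150.46], [-146.56, 146.56]. Speed limits (degrees/s): [147.25, 147.25, 180, 180, 180, 180].

## Interface

Orientations are given as [roll, pitch, yaw] about the fixed x, y, z axes, in that order (R = Rz(yaw) Ry(pitch) Rx(roll)).
In Python, from workcell import sensors, viewer, env gives the robot as it stands. The module is installed in compiled form; this text tells all that it offers.
- The arm moves only by the tool step_arm, never from a script. Its argument "plan" is one flat list of numbers, 6 for each row, row after row: the shift along the tool's x, y, z in cm, then the turn, a rotation vector about the tool's x, y, z in rad. In form: [x, y, z, wx, wy, wz, x, y, z, wx, wy, wz, ...]. A call has 1 to 5 rows; each row shifts and turns the commanded pose from where the row before left it, along the tool's axes as they then stand; what a row does not reach is not made up. A row lasts 1/12 s, in which the tool goes at most 41.7 mm and 7.16 degrees, less where a joint would pass 70% of its speed; a pose out of reach is approached as far as the arm can. A call is refused whole if a number of a shift passes 4.17 or a number of a turn 0.125, either way. A call with a gripper value outside its range is refused whole. "hand" is the finger opening in cm, from 0 to 9.12, set as the call begins (left out, the last holds). The fingers move at their own pace and stop on an object; "newtons" is the grip in N (left out, the last holds). Time passes only in rows, so rows that do not move let the fingers close. It gives the time, the measured TCP pose, the force, the opening and the grip force at its end, in the units of the state.
- sensors.state(): the state, without advancing time (a new reading comes with each control period).
- viewer.grab_frame(name): name is "scene" or "top"; returns a dict with "img" (384x512x3 uint8, red, green, blue), "fx", "fy", "cx", "cy" (pixels), "k1" (the pictures are not rectified: a ray, as slopes to the right and down, at radius r is drawn at 1 + k1 r^2 times it, then the intrinsics apply), "position" and "attitude" of the camera in the world. Camera axes: x right, y down, z forward; pixel columns grow to the right and rows downward; lengths in mm; the calibration is good to about 2 mm. A picture is of the moment at which its call begins. There is no depth.
- env.job_done(): hands the job in; it is judged then, once.
Trained networks look in a picture, given as the dict that the camera call returned (one of the last four; its "shot" number tells which), for a name from the list of things; names that differ only in an ending like _2 or _b are one class to them, and where a whole thing is asked for, a point or a joint stands for the part that bears it (a point fixed in the world has none). Each returns a list of dicts, best first, with "score" (0 to 1); they miss things now and then, are a little off and sometimes report something else, mostly with a low value. They report only what shows in the picture. A call takes as long as a camera call.
- viewer.boxes_of(name, picture): "location" ([column, row] in pixels, amid what is visible of it).
- viewer.pinpoint(name, picture): "location" ([column, row] in pixels: a listed point, or the origin of a listed thing).
The state is a dict: "time_s": time; "qpos": joint angles; "qvel": joint speeds; "effort": joint torques, N m; "ee_pos": TCP position; "ee_rot": TCP orientation; "force": force on the tool from outside, world axes, zero at the start; "torque": the same for the moment, N m; "gripper_width": finger opening in mm; "gripper_force": force on a finger pad.
Only numpy, scipy, OpenCV 4.12 (cv2) and the standard library are available. Lean on these libraries where they do the work, as an engineer would, in place of code of your own. Each camera call takes 0.05 s, during which the arm holds its last target. There are 200 camera calls.

## Task

The panel lying on one of the two rail rests has just been glued: put everything that stands on it or in front of its rest into the grey tray, then slide the flat lifter under the panel and carry it, level and without touching it with the fingers, to the empty rest. Leave it lying flat and centred on both rails there, as it lay before, and stand the lifter back in the middle of its black rubber pad. Do not disturb the screwdriver and the cutters.

Things in the scene. Friction and masses are not known exactly. Their poses are not given: they have to be found in the camera images.
- rest_wet: Fixed rest, the panel lies on it. Origin: centre of its 120 (x) x 190 (y) x 5 mm base plate's underside. Two rails along x (x -60 to 60), at y +-73 mm, 22 mm wide, tops 40 mm above the bench; the gap between them is 124 mm wide, open at both ends and above the base plate. Outside each rail a 5 mm lip, top at 47 mm, inner face at y +-90 mm. Front (-x) faces the robot.
- rest_dry: The empty rest, exactly like rest_wet; the panel is to go there.
- panel: Flat glued plate, bare metal with a thin dark seal line round its edge, 120 (x) x 160 (y) x 5 mm, 0.15 kg. Origin: centre of its underside, 40 mm above the bench while it lies on the rails. Its axes are those of the rest on which it lies (to within about 0.03 rad).
- lifter_grip (a point): Grip point of the flat lifter (spatula, 0.16 kg), 85 mm above its underside, in the upright black tab, 14 (x) x 50 (y) mm, top 110 mm above the underside. Grip the tab from above, fingers closing along x. z is up. The steel blade is flat, 80 mm wide, 4 mm thick, reaching from 20 mm behind the tab's centre to 115 mm ahead (+x). It stands on its blade by itself.
- lifter_mid (a point): Point on the lifter's underside, in the middle of the blade: 47.5 mm ahead (+x) of the grip. Same axes as lifter_grip.
- pad: Fixed black rubber pad 190 x 130 x 3 mm on which the lifter stands at the start. Origin: centre of its underside, on the bench; x along the 190 mm.
- tray: Fixed open grey tray 200 (x) x 180 (y) mm outside, walls 4 mm thick and 30 mm high, floor 4 mm thick. Origin: centre of its underside, on the bench.
- jar_center (a point): Green jar with white lid, 50 mm across, 72 mm high, standing on the panel. Point at its centre, half-way up; z up. May be absent.
- carton_center (a point): Small cardboard carton 45 (x) x 62 (y) x 38 (z) mm, on the panel. Point at its centre; z up. May be absent.
- trafo_center (a point): Small transformer, dark ferrite core with a coil, 30 (x) x 40 (y) x 28 (z) mm, standing on the bench in front of rest_wet. Point at its centre; z up. Its core is 28 mm wide in x from 8 to 23 mm up and its foot 30 mm wide in x; grip it across x. May be absent.
- block_center (a point): Pale plastic block 26 (x) x 38 (y) x 22 (z) mm, on the bench in front of rest_wet. Point at its centre; z up. May be absent.
- tape_center (a point): Roll of black electrical tape lying flat, 57 to 59 mm across, 19 mm high, on the bench in front of rest_wet (solid to the fingers: take it across the outside). Point at its centre, half-way up; z up. May be absent.
- screwdriver: Screwdriver, 201 mm long (along y), lying on the bench near its front edge: leave alone. Origin: centre of its underside.
- cutters: Blue-handled side cutters 53 (x) x 137 (y) x 10 mm lying on the bench: leave alone. Origin: centre of its underside.

How it is judged:
By the outcome, as a careful person would: the job done as asked, in the order asked, and still so for the second after the job is handed in, with the robot touching nothing.
Of jar, carton, trafo, block, tape only 3 to 5 are there at a start; the rules pass over those that are not, and their reading is None.
At some moment in a run one of trafo, block, tape may be knocked a few centimetres aside while the robot is not near it.
It also fails if it takes over 210 s, if anything falls off the work surface, if the arm or the gripper's body presses on something with over 40 N, if the wrist force passes 120 N, or if a joint passes its speed limit or range.

## Working session

There is one attempt and no reset: what is moved stays moved. The work goes in short steps, Python scripts to look and compute and a tool call to move; the robot and the scene stay as the last step left them, time stands still between calls to the robot, and variables do not carry over. Pictures are saved under pics/ and viewed, at most 14 in all, crops included, and the job is handed in when it is done.

Besides the shell and the picture viewer there is one more tool, called after "Emit:" by a JSON object that holds its "fn" and its "kwargs", one argument or row to a line. step_arm: Moves the arm, as the interface text tells. Its arguments: {"type":"object","properties":{"plan":{"type":"array","items":{"type":"number"}},"hand":{"type":"number"},"newtons":{"type":"number"}},"required":["plan"]}

```bash
mkdir -p pics; cat > h.py <<'E'
import numpy as np, cv2
from scipy.spatial.transform import Rotation as R
from workcell import sensors, viewer, env
def ray(p,uv):
    K=np.array([[p['fx'],0,p['cx']],[0,p['fy'],p['cy']],[0,0,1.]])
    u=cv2.undistortPoints(np.array([[uv]],float),K,np.array([p['k1'],0,0,0.]))[0,0]
    return np.array([u[0],u[1],1.])
def rot(p):
    a=np.array(p['attitude'],float)
    return a if a.shape==(3,3) else R.from_euler('xyz',a,degrees=True).as_matrix()
def at(p,uv,z):
    d=rot(p)@ray(p,uv); o=np.array(p['position'],float)
    return o+d*(z-o[2])/d[2]
def proj(p,X):
    c=rot(p).T@(np.array(X,float)-p['position']); s=c[:2]/c[2]; s=s*(1+p['k1']*(s@s))
    return np.array([p['fx']*s[0]+p['cx'],p['fy']*s[1]+p['cy']])
Z=dict(rest_wet=0,rest_dry=0,panel=40,lifter_grip=88,lifter_mid=3,pad=0,tray=0,jar_center=81,carton_center=64,trafo_center=14,block_center=11,tape_center=9.5,screwdriver=0,cutters=0)
def look(names=Z,cams=('top','scene')):
    ps={c:viewer.grab_frame(c) for c in cams}
    for n in names:
        for c,p in ps.items():
            for r in viewer.pinpoint(n,p)[:2]:
                if r['score']>.2: print(n,c,round(r['score'],2),np.round(r['location'],1),np.round(at(p,r['location'],Z[n])[:2],1))
    return ps
E
cat > a.py <<'E'
from h import *
ps=look()
for c,p in ps.items():
    cv2.imwrite(f'pics/{c}0.png',cv2.resize(p['img'][...,::-1],(800,600),interpolation=cv2.INTER_CUBIC)); print(c,p['position'],p['attitude'],p['fx'],p['k1'])
print(sensors.state())
E
python3 a.py
```

```text
rest_wet scene 0.6 [277.5 156.9] [688.5 113. ]
rest_dry top 0.6 [275.2 153.2] [ 660.7 -111.3]
rest_dry scene 0.58 [304.3 205. ] [ 656.9 -106.7]
panel top 0.7 [201.2 140.7] [677.2 122.9]
panel scene 0.69 [272.3 153.9] [659.3 102.3]
panel scene 0.45 [241.7 264.7] [ 371.3 -221.2]
lifter_grip top 0.65 [147.9 221.3] [409.6 251.8]
lifter_grip scene 0.58 [186.  141.7] [412.5 246.3]
lifter_mid top 0.73 [142.7 222.7] [415.7 288.1]
lifter_mid scene 0.61 [182.2 151.6] [407.5 289.8]
pad top 0.72 [144.7 221.5] [420.1 283. ]
pad scene 0.69 [185.4 150.7] [419.8 291.3]
tray top 0.9 [366.3 216.6] [ 470.1 -402.1]
tray scene 0.66 [302.6 308.6] [ 463.1 -397.5]
jar_center top 0.34 [213.4 191.3] [509.2  69.4]
jar_center scene 0.63 [208.1 208.4] [361.8 -29.6]
jar_center scene 0.62 [263.2 134.1] [657.5 163.2]
carton_center top 0.81 [216.3 142.1] [667.  73.]
carton_center scene 0.71 [277.  152.1] [664.9  82.9]
carton_center scene 0.66 [272.2 150.7] [654.1  96. ]
trafo_center top 0.43 [182.2 183.5] [543.2 174.7]
trafo_center scene 0.59 [232.3 155.8] [547.3 180.3]
block_center top 0.6 [199.9 204.4] [480.6 114.
[... 732 characters left out ...]
416 0.027285936112334562
{'time_s': 1.5, 'qpos': array([ 7.52862558e+01,  1.83116651e+01,  8.96398394e+01,  1.30147622e-04,
        7.20429508e+01, -1.14433559e+00]), 'qvel': array([ 0.01440179,  0.01899615, -0.04840777,  0.05708128,  0.07786975,
        0.03887361]), 'effort': array([-1.30355740e-03, -4.12351084e+01, -2.32224691e+01,  7.26670702e-02,
        3.76548583e-02,  2.75338442e-05]), 'ee_pos': array([134.89497779, 558.96712659, 227.97258511]), 'ee_rot': array([ 1.79994454e+02, -1.30534110e-05,  1.66430551e+02]), 'force': array([-0.43260675,  0.38154654, -0.14181234]), 'torque': array([-0.00454014, -0.02661134, -0.06078237]), 'gripper_force': 0.0, 'gripper_width': 91.00511891958732}
```

View pics/top0.png

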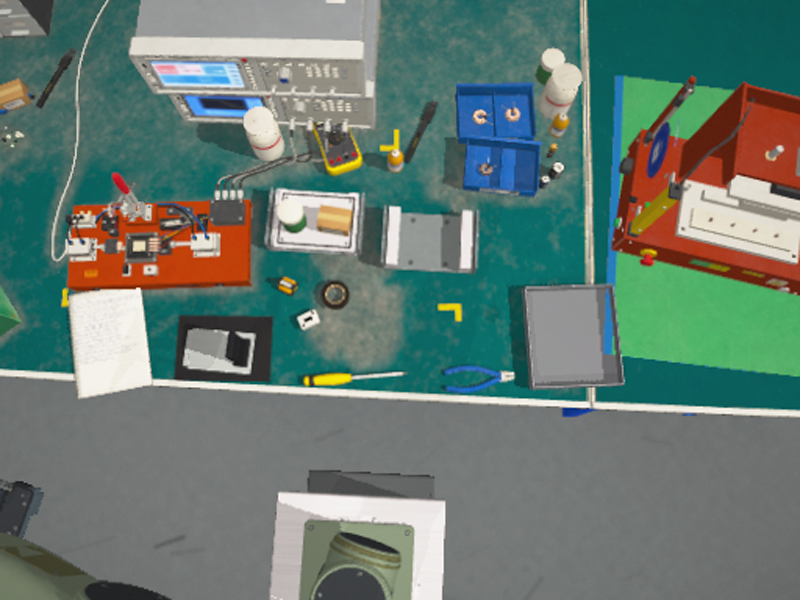

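View pics/scene0.png

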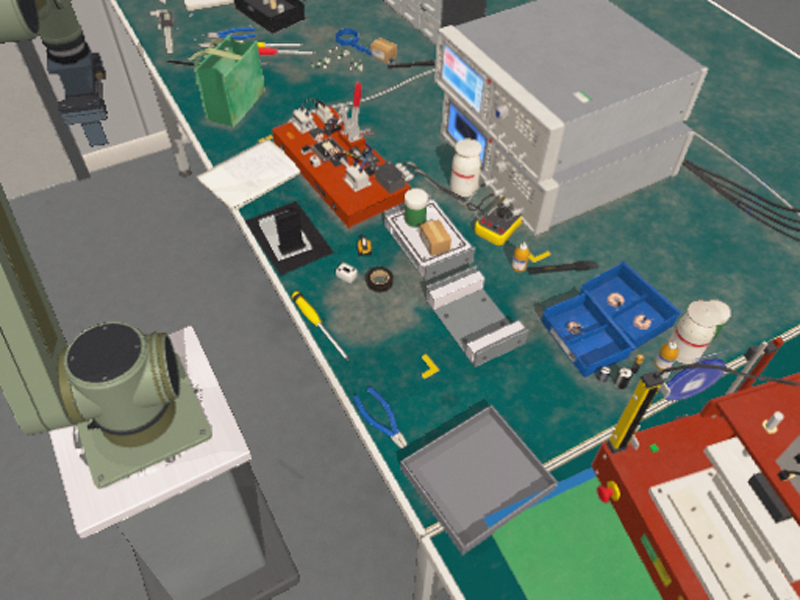

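Both pictures show all five loose things. In the 800x600 top picture: jar (291,215), carton (335,218), trafo (288,285), block (308,319) and tape (335,294). The lifter tab is at (240,350) with its blade pointing left (+y), and the tray is at (572,335). Next I fit the fixed things by their outlines.

```bash
cat > fit.py <<'E'
from h import *
from scipy.optimize import minimize
def rect(x0,x1,y0,y1,z): 
    c=[(x0,y0,z),(x1,y0,z),(x1,y1,z),(x0,y1,z)]; return [(c[i],c[(i+1)%4]) for i in range(4)]
rest=rect(-60,60,62,84,40)+rect(-60,60,-84,-62,40)+[((-60,-95,0),(-60,95,0))]+[((-60,s*95,47),(60,s*95,47)) for s in(1,-1)]
M=dict(rest_wet=[((-60,-95,0),(-60,95,0))]+[((-60,s*95,47),(60,s*95,47)) for s in(1,-1)],rest_dry=rest,panel=rect(-60,60,-80,80,5),tray=rect(-100,100,-90,90,30)+rect(-96,96,-86,86,30),pad=rect(-95,95,-65,65,3),
 lifter=rect(-20,115,-40,40,4)+rect(-7,7,-25,25,110),carton=rect(-22.5,22.5,-31,31,19)+rect(-22.5,22.5,-31,31,-19)[3:],trafo=rect(-15,15,-20,20,14),block=rect(-13,13,-19,19,11))
def world(m,q,z):
    r=R.from_euler('z',q[2],degrees=True).as_matrix(); s=np.array(M[m],float).reshape(-1,3)@r.T+[q[0],q[1],z]
    return s.reshape(-1,2,3)
def grads(ps,s=1.2):
    out=[]
    for p in ps:
        g=0
        for ch in cv2.split(cv2.GaussianBlur(p['img'].astype(np.float32),(0,0),s)):
            g=np.maximum(g,np.hypot(cv2.Sobel(ch,5,1,0),cv2.Sobel(ch,5,0,1)))
        out.append(np.minimum(g,120).astype(np.float32))
    return out
def fit(m,q0,z,ps,span=(12,12,12)):
    G=grads(ps); t=np.linspace(.03,.97,25)[:,None]
    def f(q):
        S=world(m,q,z); s=0
        for p,g in zip(ps,G):
            for a,b in S:
                uv=np.array([proj(p,x) for x in a+(b-a)*t],np.float32)
                s-=cv2.remap(g,uv[None,:,0],uv[None,:,1],cv2.INTER_LINEAR).mean()
        return s/len(S)/len(ps)
    best=min((minimize(f,np.add(q0,d),method='Nelder-Mead',options=dict(xatol=.1,fatol=.02,initial_simplex=np.add(q0,d)+np.vstack([np.zeros(3),np.diag(np.array(span)/2.)]))) for d in np.array([[0,0,0],[8,0,6],[-8,0,-6],[0,8,-6],[0,-8,6]])*np.array(span)/12),key=lambda r:r.fun)
    return best.x,-best.fun
def draw(im,p,m,q,z,k,o,col):
    for a,b in world(m,q,z):
        pa,pb=[(proj(p,x)-o+.5)*k for x in(a,b)]; cv2.line(im,tuple(int(v) for v in pa),tuple(int(v) for v in pb),col,1)
E
cat > b.py <<'E'
from fit import *
ps=[viewer.grab_frame('top'),viewer.grab_frame('scene')]
g=dict(rest_wet=([680,119,-2],0),panel=([680,120,-2],40),rest_dry=([660,-110,-3],0),tray=([467,-400,-2],0),pad=([420,285,90],0),lifter=([410,250,93],3),carton=([667,77,0],64),trafo=([545,176,-30],14),block=([480,115,20],11))
o=np.array([100,110]);k=4; p=ps[0]; im=cv2.resize(p['img'][110:260,100:300,::-1],None,fx=k,fy=k,interpolation=cv2.INTER_CUBIC)
for n,(q,z) in g.items():
    x,s=fit(n,q,z,ps); xt,st=fit(n,q,z,ps[:1]); print(n,np.round(x,1),round(s,1),'top:',np.round(xt,1),round(st,1))
    draw(im,p,n,x,z,k,o,(0,0,255))
cv2.imwrite('pics/fit1.png',im)
print('jar',at(p,(186,134),112)[:2],at(ps[1],(266,121),117)[:2], [r['location'] for r in viewer.boxes_of('jar_center',p)][:2])
E
python3 b.py
```

```text
rest_wet [681.7 125.1   0.8] 107.6 top: [6.828e+02 1.226e+02 1.000e-01] 117.9
panel [668.3 115.1   3.8] 112.6 top: [674.9 125.9  -1.3] 114.9
rest_dry [ 653.8 -106.5   -1.5] 114.9 top: [ 6.563e+02 -1.100e+02 -5.000e-01] 119.8
tray [ 470.5 -393.1    6.7] 99.0 top: [ 469.3 -395.4    5.7] 108.2
pad [415.3 288.6  92.5] 113.5 top: [416.8 288.1  91.9] 117.0
lifter [408.5 264.8  89.8] 95.3 top: [405.9 248.2  86.2] 107.4
carton [669.6  81.1  -4.7] 116.5 top: [672.5  80.9  -5.4] 119.4
trafo [541.9 167.1 -30.7] 116.1 top: [543.7 168.3 -35.8] 119.2
block [477.1 121.3  22.3] 117.0 top: [478.9 122.7  27.6] 120.0
jar [671.81853053 159.87495095] [677.50492899 181.33707126] [[187.0, 140.2]]
```

View pics/fit1.png

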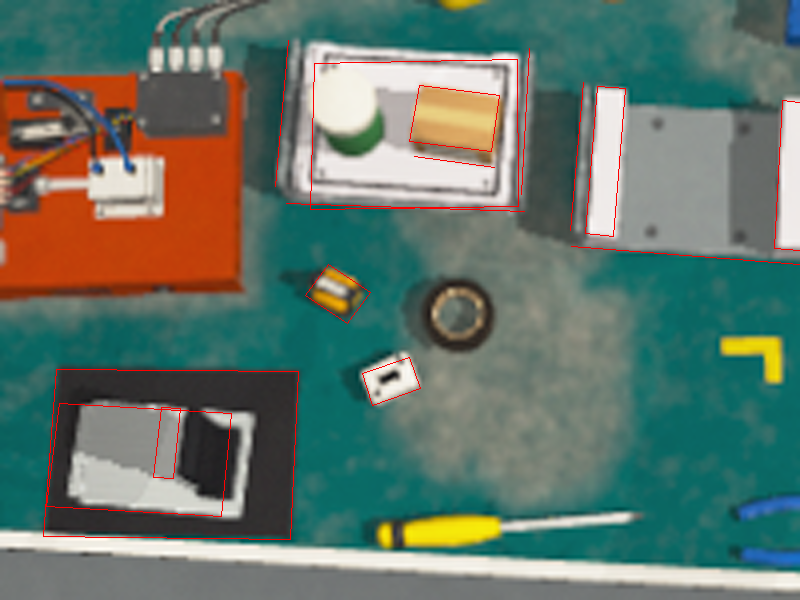

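```bash
cat >> h.py <<'E'
def tri(obs):
    A=0;b=0
    for p,uv in obs:
        d=rot(p)@ray(p,uv); d/=np.linalg.norm(d); P=np.eye(3)-np.outer(d,d); A=A+P; b=b+P@np.array(p['position'])
    return np.linalg.solve(A,b)
def go(x,y,z,yaw):
    s=sensors.state(); e=s['ee_pos']; ya=s['ee_rot'][2]
    dy=(yaw-ya+180)%360-180
    d=R.from_euler('xyz',[180,0,yaw],degrees=True).as_matrix().T@(np.array([x,y,z])-e)/10
    print('t',round(s['time_s'],1),'at',np.round(e,1),'yaw',round(ya,2),'w',round(s['gripper_width'],1),'| turn wz',round(-np.radians(dy),3),'then tool shift cm',np.round(d,2),'rotvec tilt',np.round(s['ee_rot'][:2],2))
def tool(yaw,x,y,z):
    return np.round(R.from_euler('xyz',[180,0,yaw],degrees=True).as_matrix().T@np.array([x,y,z])/10,2)
E
sed -i 's/np.minimum(g,120)/np.sqrt(g)/; s/s=1.2/s=0.9/' fit.py
python3 - <<'E'
from fit import *
ps=[viewer.grab_frame('top'),viewer.grab_frame('scene')]
print('jar box', [[(r['location'],r['score']) for r in viewer.boxes_of('jar_center',p)[:2]] for p in ps])
print('lid',tri([(ps[0],(186.3,134.5)),(ps[1],(266,125.5))]), 'jar', tri([(ps[0],(187,140.2)),(ps[1],viewer.boxes_of('jar_center',ps[1])[0]['location'])]))
for n,q,z in [('lifter',[408,248,88],3),('tray',[469,-396,4],0),('carton',[670,80,-5],64),('rest_wet',[682,123,0],0),('rest_dry',[655,-108,-1],0),('pad',[416,288,92],0)]:
    for P in (ps,ps[:1],ps[1:]): print(n,*[np.round(v,1) for v in fit(n,q,z,P)])
p=ps[1];o=np.array([150,90]);k=4; im=cv2.resize(p['img'][90:240,150:350,::-1],None,fx=k,fy=k,interpolation=cv2.INTER_CUBIC);cv2.imwrite('pics/s1.png',im)
go(672,160,104,180)
E
```

```text
jar box [[([183.1, 140.1], 0.68), ([201.2, 146.6], 0.32)], [([264.9, 131.7], 0.66)]]
lid [665.10690808 157.32869857 122.652668  ] jar [659.30826339 157.78873586  95.47712376]
lifter [406.5 247.9  86.7] 13.8
lifter [407.  248.1  86.6] 15.8
lifter [405.5 247.1  87.1] 11.8
tray [ 473.3 -392.3    5.4] 12.2
tray [ 472.9 -394.7    5.4] 12.9
tray [ 460.  -393.1    5. ] 11.7
carton [669.8  81.3  -6.6] 15.0
carton [670.8  80.5  -6.7] 15.5
carton [668.6  82.9  -6.7] 15.1
rest_wet [682.9 131.6   1.8] 12.6
rest_wet [684.8 122.6   0.7] 14.1
rest_wet [ 6.802e+02  1.297e+02 -2.000e-01] 13.4
rest_dry [ 6.535e+02 -1.074e+02 -6.000e-01] 16.1
rest_dry [ 6.546e+02 -1.083e+02 -3.000e-01] 17.3
rest_dry [ 6.529e+02 -1.057e+02 -6.000e-01] 15.3
pad [413.6 288.5  91. ] 14.0
pad [414.4 288.   91. ] 14.4
pad [412.6 289.5  90.9] 13.9
t 1.9 at [134.9 559.  228. ] yaw 166.43 w 90.9 | turn wz -0.237 then tool shift cm [-53.71 -39.9   12.4 ] rotvec tilt [180.  -0.]
```

View pics/s1.png

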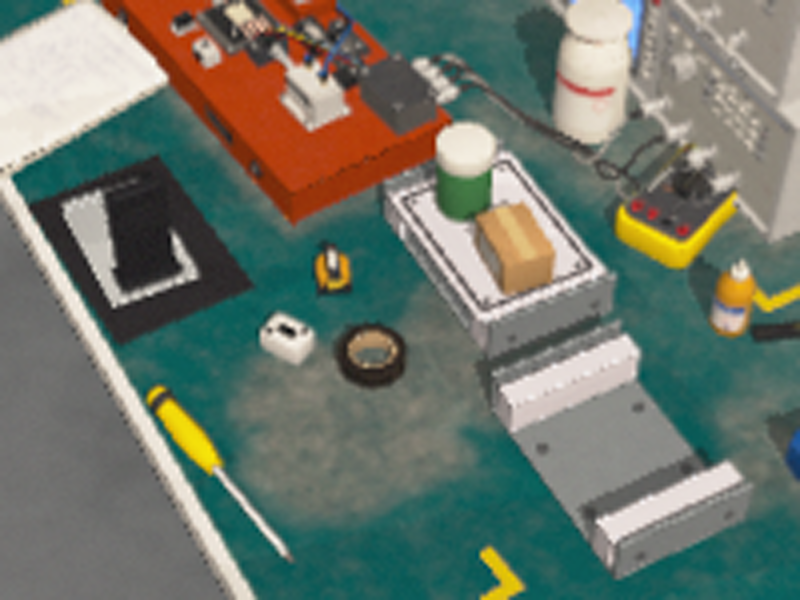

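The scene crop shows the lid at (465,140), the carton at (515,248), the tab at (145,230) and the trafo, block and tape clear of each other. Jar first, gripped high so the fingertips pass over the carton.

Emit:
{"fn": "step_arm", "kwargs": {
  "plan": [0,0,0,0,0,-0.118,0,0,0,0,0,-0.119,-2.66,-2.0,0,0,0,0,-2.66,-2.0,0,0,0,0,-2.66,-2.0,0,0,0,0],
  "hand": 8.5,
  "newtons": 20
}}

```text
time_s: 2.32
ee_pos: [215.2, 498.4, 227.9]
ee_rot: [180.0, 0.0, -179.9]
force: [-0.1, 0.1, -0.4]
gripper_width: 85.3
gripper_force: 0.0
```

Emit:
{"fn": "step_arm", "kwargs": {
  "plan": [-2.66,-2.0,0,0,0,0,-2.66,-2.0,0,0,0,0,-2.66,-2.0,0,0,0,0,-2.66,-2.0,0,0,0,0,-2.66,-2.0,0,0,0,0]
}}

```text
time_s: 2.73
ee_pos: [348.8, 397.9, 228.1]
ee_rot: [180.0, 0.0, -180.0]
force: [0.1, 0.3, -0.3]
gripper_width: 85.0
gripper_force: 0.0
```

Emit:
{"fn": "step_arm", "kwargs": {
  "plan": [-2.66,-2.0,0,0,0,0,-2.66,-2.0,0,0,0,0,-2.66,-2.0,0,0,0,0,-2.66,-2.0,0,0,0,0,-2.66,-2.0,0,0,0,0]
}}

```text
time_s: 3.15
ee_pos: [481.9, 297.9, 228.1]
ee_rot: [180.0, 0.0, -180.0]
force: [-0.2, 0.2, 0.1]
gripper_width: 84.9
gripper_force: 0.0
```

Emit:
{"fn": "step_arm", "kwargs": {
  "plan": [-2.66,-2.0,0,0,0,0,-2.66,-2.0,0,0,0,0,-2.66,-2.0,0,0,0,0,-2.66,-2.0,0,0,0,0,-2.66,-2.0,0,0,0,0]
}}

```text
time_s: 3.57
ee_pos: [615.0, 197.9, 228.0]
ee_rot: [180.0, 0.0, -180.0]
force: [-0.3, 0.5, 1.0]
gripper_width: 85.6
gripper_force: 0.0
```

Emit:
{"fn": "step_arm", "kwargs": {
  "plan": [-2.66,-2.0,0,0,0,0,-2.66,-2.0,0,0,0,0,0,0,0,0,0,0]
}}

```text
time_s: 3.82
ee_pos: [671.3, 154.8, 226.8]
ee_rot: [-179.9, 0.2, 179.8]
force: [-0.0, 0.1, 0.5]
gripper_width: 85.1
gripper_force: 0.0
```

Emit:
{"fn": "step_arm", "kwargs": {
  "plan": [0,0,3.1,0,0,0,0,0,3.1,0,0,0,0,0,3.1,0,0,0,0,0,3.1,0,0,0,0,0,0,0,0,0]
}}

```text
time_s: 4.23
ee_pos: [664.9, 159.0, 99.1]
ee_rot: [-179.9, -0.4, -180.0]
force: [-0.2, 0.6, -0.7]
gripper_width: 84.8
gripper_force: 0.0
```

Emit:
{"fn": "step_arm", "kwargs": {
  "plan": [0,0,0,0,0,0,0,0,0,0,0,0,0,0,0,0,0,0,0,0,0,0,0,0,0,0,0,0,0,0],
  "hand": 3
}}

```text
time_s: 4.65
ee_pos: [667.4, 159.4, 105.1]
ee_rot: [179.9, 0.1, -180.0]
force: [-0.5, 1.4, 0.3]
gripper_width: 54.6
gripper_force: 0.7
```

Emit:
{"fn": "step_arm", "kwargs": {
  "plan": [0,0,0,0,0,0,0,0,0,0,0,0,0,0,-0.5,0,0,0,0,0,-1,0,0,0,0,0,-2,0,0,0]
}}

```text
time_s: 5.07
ee_pos: [665.2, 158.5, 136.9]
ee_rot: [-179.9, -0.4, -180.0]
force: [0.2, -0.1, -2.6]
gripper_width: 49.2
gripper_force: 20.0
```

Emit:
{"fn": "step_arm", "kwargs": {
  "plan": [0,0,-3,0,0,0,0,0,-3,0,0,0,0,0,-2.5,0,0,0,0,0,0,0,0,0]
}}

```text
time_s: 5.4
ee_pos: [669.6, 159.4, 231.2]
ee_rot: [179.9, 0.7, -180.0]
force: [1.0, -0.9, -0.4]
gripper_width: 49.1
gripper_force: 20.0
```

```bash
python3 - <<'E'
from h import *
q=(473,-394,5.4)
r=R.from_euler('z',q[2],degrees=True).as_matrix()
for n,o in dict(jar=(52,-45),carton=(52,38),tape=(-52,-45),block=(-65,45),trafo=(-15,45)).items(): print(n,np.round((r@[*o,0])[:2]+q[:2],1))
w=(r@[52,-45,0])[:2]+q[:2]
go(*w,200,180)
p=viewer.grab_frame('top');cv2.imwrite('pics/j.png',cv2.resize(p['img'][110:230,100:260,::-1],None,fx=3,fy=3))
E
```

```text
jar [ 529.  -433.9]
carton [ 521.2 -351.3]
tape [ 425.5 -443.7]
block [ 404.1 -355.3]
trafo [ 453.8 -350.6]
t 5.4 at [669.6 159.4 231.2] yaw -179.99 w 49.1 | turn wz 0.0 then tool shift cm [ 14.06 -59.33   3.12] rotvec tilt [179.87   0.67]
```

Emit:
{"fn": "step_arm", "kwargs": {
  "plan": [0.77,-3.3,0,0,0,0,0.77,-3.3,0,0,0,0,0.77,-3.3,0,0,0,0,0.77,-3.3,0,0,0,0,0.77,-3.3,0,0,0,0]
}}

```text
time_s: 5.87
ee_pos: [626.8, -7.4, 221.9]
ee_rot: [-180.0, -0.2, -180.0]
force: [0.2, 0.2, -1.9]
gripper_width: 49.6
gripper_force: 20.0
```

Emit:
{"fn": "step_arm", "kwargs": {
  "plan": [0.77,-3.3,0,0,0,0,0.77,-3.3,0,0,0,0,0.77,-3.3,0,0,0,0,0.77,-3.3,0,0,0,0,0.77,-3.3,0,0,0,0]
}}

```text
time_s: 6.28
ee_pos: [588.3, -172.3, 222.0]
ee_rot: [179.9, -0.2, -180.0]
force: [0.2, -0.6, -2.7]
gripper_width: 49.2
gripper_force: 20.0
```

Emit:
{"fn": "step_arm", "kwargs": {
  "plan": [0.77,-3.3,0,0,0,0,0.77,-3.3,0,0,0,0,0.77,-3.3,0,0,0,0,0.77,-3.3,0,0,0,0,0.77,-3.3,0,0,0,0]
}}

```text
time_s: 6.7
ee_pos: [549.9, -337.0, 221.9]
ee_rot: [179.9, -0.2, -180.0]
force: [0.3, -0.1, -2.3]
gripper_width: 49.2
gripper_force: 20.0
```

Emit:
{"fn": "step_arm", "kwargs": {
  "plan": [0.77,-3.3,0,0,0,0,0.77,-3.3,0,0,0,0,0.77,-3.2,0,0,0,0,0,0,0,0,0,0,0,0,0,0,0,0]
}}

```text
time_s: 7.12
ee_pos: [526.9, -435.0, 221.3]
ee_rot: [179.8, -0.2, 179.8]
force: [1.0, 0.1, -1.7]
gripper_width: 49.3
gripper_force: 20.0
```

Emit:
{"fn": "step_arm", "kwargs": {
  "plan": [0,0,3.5,0,0,0,0,0,3.5,0,0,0,0,0,3.5,0,0,0,0,0,3,0,0,0,0,0,1.6,0,0,0]
}}

```text
time_s: 7.53
ee_pos: [526.4, -430.1, 67.5]
ee_rot: [179.6, -0.4, -179.9]
force: [0.1, 0.7, -1.1]
gripper_width: 49.4
gripper_force: 20.0
```

Emit:
{"fn": "step_arm", "kwargs": {
  "plan": [0,0,0.6,0,0,0,0,0,0.2,0,0,0,0,0,0,0,0,0,0,0,0,0,0,0]
}}

```text
time_s: 7.87
ee_pos: [529.0, -433.3, 65.2]
ee_rot: [-180.0, 0.0, -179.9]
force: [0.0, -0.2, -1.5]
gripper_width: 49.3
gripper_force: 20.0
```

Emit:
{"fn": "step_arm", "kwargs": {
  "plan": [0,0,0,0,0,0,0,0,0,0,0,0,0,0,0,0,0,0,0,0,0,0,0,0],
  "hand": 7.5
}}

```text
time_s: 8.2
ee_pos: [528.7, -434.2, 65.5]
ee_rot: [-180.0, 0.0, -180.0]
force: [-1.2, 0.2, 0.1]
gripper_width: 73.1
gripper_force: 0.0
```

Emit:
{"fn": "step_arm", "kwargs": {
  "plan": [0,0,-3,0,0,0,0,0,-3,0,0,0,0,0,-3,0,0,0,0,0,-3,0,0,0,0,0,0,0,0,0]
}}

```text
time_s: 8.62
ee_pos: [531.1, -436.3, 192.7]
ee_rot: [-179.5, 0.6, -180.0]
force: [0.5, -0.4, 1.4]
gripper_width: 74.9
gripper_force: 0.0
```

```bash
python3 - <<'E'
from fit import *
ps=[viewer.grab_frame('top'),viewer.grab_frame('scene')]
for P in (ps,ps[:1],ps[1:]): print(*[np.round(v,1) for v in fit('carton',[670,81,-6],64,P)])
cv2.imwrite('pics/j2.png',cv2.resize(ps[1]['img'][180:360,220:400,::-1],None,fx=3,fy=3))
print([[np.round(r['location']),r['score']] for p in ps for r in viewer.boxes_of('jar_center',p)[:1]])
go(670,81,64,173.4)
E
```

```text
[670.4  79.3  -8.5] 10.0
[670.1  80.6  -6.4] 14.0
[710.5  74.7 -39.7] 10.4
[[array([374., 196.]), 0.64], [array([331., 302.]), 0.77]]
t 8.8 at [ 527.9 -433.5  183.7] yaw -179.99 w 74.7 | turn wz 0.115 then tool shift cm [-8.2  52.74 11.97] rotvec tilt [ 1.7991e+02 -9.0000e-02]
```

View pics/j2.png

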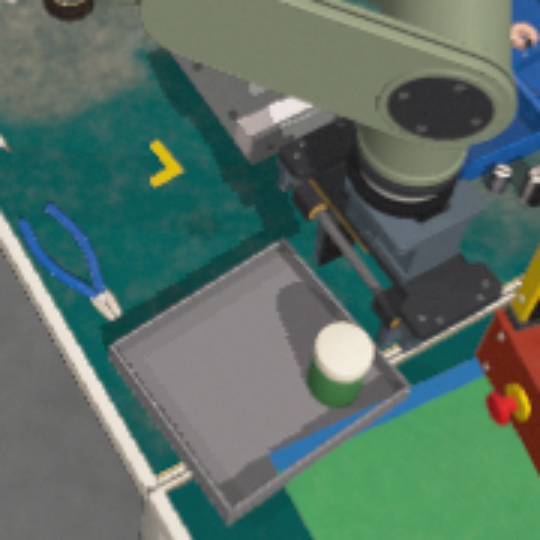

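The crop shows the jar standing in the tray corner at (340,365). Now the carton.

Emit:
{"fn": "step_arm", "kwargs": {
  "plan": [0,0,-1.5,0,0,0.115,-0.51,3.3,0,0,0,0,-0.51,3.3,0,0,0,0,-0.51,3.3,0,0,0,0,-0.51,3.3,0,0,0,0],
  "hand": 8.6
}}

```text
time_s: 9.23
ee_pos: [563.2, -303.6, 197.8]
ee_rot: [179.9, -0.2, 173.4]
force: [-0.1, -0.2, 0.3]
gripper_width: 86.2
gripper_force: 0.0
```

Emit:
{"fn": "step_arm", "kwargs": {
  "plan": [-0.51,3.3,0,0,0,0,-0.51,3.3,0,0,0,0,-0.51,3.3,0,0,0,0,-0.51,3.3,0,0,0,0,-0.51,3.3,0,0,0,0]
}}

```text
time_s: 9.65
ee_pos: [607.4, -142.3, 197.9]
ee_rot: [180.0, -0.2, 173.4]
force: [-0.1, -0.6, 0.4]
gripper_width: 86.0
gripper_force: 0.0
```

Emit:
{"fn": "step_arm", "kwargs": {
  "plan": [-0.51,3.3,0,0,0,0,-0.51,3.3,0,0,0,0,-0.51,3.3,0,0,0,0,-0.51,3.3,0,0,0,0,-0.51,3.3,0,0,0,0]
}}

```text
time_s: 10.07
ee_pos: [651.7, 18.4, 197.9]
ee_rot: [-180.0, -0.2, 173.4]
force: [0.8, -0.9, -0.2]
gripper_width: 85.8
gripper_force: 0.0
```

Emit:
{"fn": "step_arm", "kwargs": {
  "plan": [-0.51,2.5,0,0,0,0,0,0.7,0,0,0,0,0,0,0,0,0,0,0,0,0,0,0,0]
}}

```text
time_s: 10.4
ee_pos: [660.3, 47.5, 198.6]
ee_rot: [-179.9, -0.2, 173.5]
force: [0.3, 0.5, -0.8]
gripper_width: 86.0
gripper_force: 0.0
```

```bash
python3 - <<'E'
from h import *
go(670,80.7,66,173.4)
p=viewer.grab_frame('scene')
cv2.imwrite('pics/c1.png',cv2.resize(p['img'][80:240,180:380,::-1],None,fx=4,fy=3.75))
E
```

```text
t 10.4 at [660.3  47.5 198.6] yaw 173.46 w 86.0 | turn wz 0.001 then tool shift cm [-0.58  3.41 13.26] rotvec tilt [-1.7993e+02 -1.5000e-01]
```

View pics/c1.png

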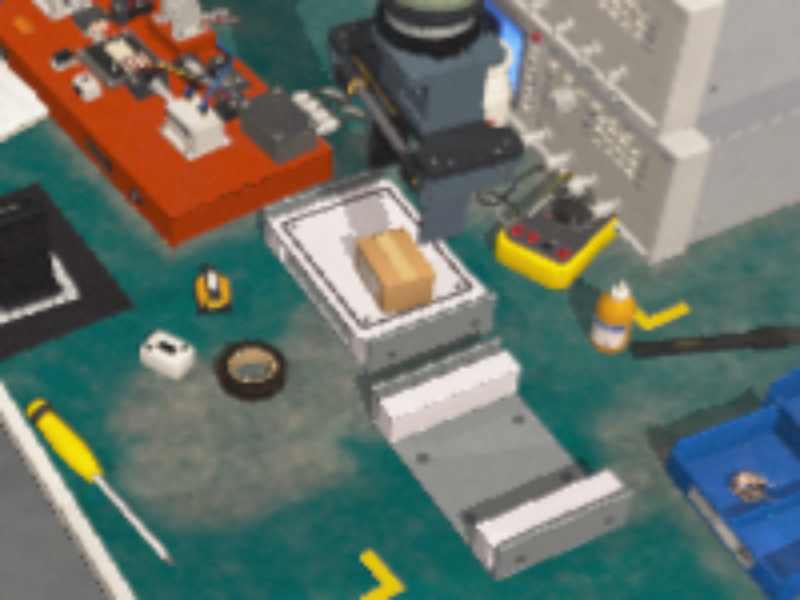

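The carton stands alone on the panel at (395,268), and the gripper hangs behind it. I'm 34 mm short in y, so I finish that and grip.

Emit:
{"fn": "step_arm", "kwargs": {
  "plan": [-0.4,2,0,0,0,0,-0.18,1.4,1,0,0,0,0,0,3,0,0,0,0,0,3,0,0,0,0,0,3,0,0,0]
}}

```text
time_s: 10.87
ee_pos: [670.4, 80.5, 98.4]
ee_rot: [-180.0, 0.0, 173.4]
force: [-0.3, -1.2, 0.0]
gripper_width: 85.5
gripper_force: 0.0
```

Emit:
{"fn": "step_arm", "kwargs": {
  "plan": [0,0,2,0,0,0,0,0,1,0,0,0,0,0,0.3,0,0,0,0,0,0,0,0,0]
}}

```text
time_s: 11.2
ee_pos: [670.6, 80.6, 66.4]
ee_rot: [-180.0, -0.1, 173.4]
force: [-0.5, 0.7, 0.2]
gripper_width: 85.9
gripper_force: 0.0
```

Emit:
{"fn": "step_arm", "kwargs": {
  "plan": [0,0,0,0,0,0,0,0,0,0,0,0,0,0,0,0,0,0,0,0,0,0,0,0,0,0,0,0,0,0],
  "hand": 4,
  "newtons": 12
}}

```text
time_s: 11.62
ee_pos: [671.4, 81.3, 68.2]
ee_rot: [180.0, 0.1, 173.4]
force: [-1.2, 0.9, 4.1]
gripper_width: 61.9
gripper_force: 12.0
```

Emit:
{"fn": "step_arm", "kwargs": {
  "plan": [0,0,-0.5,0,0,0,0,0,-1,0,0,0,0,0,-2,0,0,0,0,0,-3,0,0,0,0,0,-3,0,0,0]
}}

```text
time_s: 12.03
ee_pos: [670.0, 81.1, 162.7]
ee_rot: [-180.0, -0.1, 173.4]
force: [0.0, 0.2, -1.1]
gripper_width: 61.9
gripper_force: 12.0
```

Emit:
{"fn": "step_arm", "kwargs": {
  "plan": [0,0,-3,0,0,0,0,0,-1,0,0,0,0,0,0,0,0,0,0,0,0,0,0,0]
}}

```text
time_s: 12.37
ee_pos: [670.3, 81.1, 201.5]
ee_rot: [-180.0, -0.0, 173.4]
force: [-0.3, 0.2, -1.6]
gripper_width: 62.1
gripper_force: 12.0
```

```bash
python3 - <<'E'
from h import *
go(519,-351,27,173.4)
E
```

```text
t 12.4 at [670.3  81.1 201.5] yaw 173.42 w 62.1 | turn wz 0.0 then tool shift cm [ 10.06 -44.67  17.45] rotvec tilt [-1.8e+02 -3.0e-02]
```

Emit:
{"fn": "step_arm", "kwargs": {
  "plan": [0,0,0,0,0,-0.115,1.62,-2.82,0,0,0,0,1.62,-2.82,0,0,0,0,1.62,-2.82,0,0,0,0,1.62,-2.82,0,0,0,0]
}}

```text
time_s: 12.78
ee_pos: [603.6, -32.4, 198.7]
ee_rot: [180.0, -0.3, -179.9]
force: [1.2, -0.5, -0.9]
gripper_width: 61.9
gripper_force: 12.0
```

Emit:
{"fn": "step_arm", "kwargs": {
  "plan": [1.62,-2.82,0,0,0,0,1.62,-2.82,0,0,0,0,1.62,-2.82,0,0,0,0,1.62,-2.82,0,0,0,0,1.62,-2.82,0,0,0,0]
}}

```text
time_s: 13.2
ee_pos: [522.5, -173.3, 199.1]
ee_rot: [179.9, -0.3, -180.0]
force: [0.6, 0.1, -1.0]
gripper_width: 61.5
gripper_force: 12.0
```

Emit:
{"fn": "step_arm", "kwargs": {
  "plan": [1.62,-2.82,0,0,0,0,1.62,-2.82,0,0,0,0,1.62,-2.82,0,0,0,0,1.62,-2.82,0,0,0,0,1.62,-2.82,0,0,0,0]
}}

```text
time_s: 13.62
ee_pos: [441.8, -314.0, 199.2]
ee_rot: [179.8, -0.2, -180.0]
force: [0.3, -0.0, -1.0]
gripper_width: 62.0
gripper_force: 12.0
```

Emit:
{"fn": "step_arm", "kwargs": {
  "plan": [1.62,-2,0,0,0,0,0.1,-0.82,0,0,0,0,0,0,3,0,0,0,0,0,3.5,0,0,0,0,0,3.5,0,0,0]
}}

```text
time_s: 14.03
ee_pos: [426.4, -341.2, 99.6]
ee_rot: [179.9, -0.0, 180.0]
force: [-0.3, -0.6, -1.1]
gripper_width: 62.0
gripper_force: 12.0
```

Emit:
{"fn": "step_arm", "kwargs": {
  "plan": [0,0,3,0,0,0,0,0,2,0,0,0,0,0,1.2,0,0,0,0,0,0.8,0,0,0,0,0,0.4,0,0,0]
}}

```text
time_s: 14.45
ee_pos: [426.9, -343.3, 26.7]
ee_rot: [-179.8, -0.0, -179.9]
force: [-2.3, -7.2, 7.8]
gripper_width: 71.0
gripper_force: 12.0
```

Emit:
{"fn": "step_arm", "kwargs": {
  "plan": [0,0,0,0,0,0,0,0,0,0,0,0]
}}

```text
time_s: 14.62
ee_pos: [427.2, -342.3, 27.0]
ee_rot: [-180.0, -0.0, -179.9]
force: [-0.4, -3.1, 2.2]
gripper_width: 71.2
gripper_force: 12.0
```

Emit:
{"fn": "step_arm", "kwargs": {
  "plan": [0,0,0,0,0,0,0,0,0,0,0,0,0,0,0,0,0,0],
  "hand": 7.1
}}

```text
time_s: 14.87
ee_pos: [426.9, -341.4, 27.5]
ee_rot: [180.0, -0.0, -180.0]
force: [1.5, -2.3, 0.6]
gripper_width: 71.3
gripper_force: 12.0
```

Emit:
{"fn": "step_arm", "kwargs": {
  "plan": [0,0,-1,0,0,0,0,0,-3,0,0,0,0,0,-3,0,0,0,0,0,-2,0,0,0,0,0,-1,0,0,0]
}}

```text
time_s: 15.28
ee_pos: [427.4, -341.8, 130.8]
ee_rot: [-179.9, 0.1, -180.0]
force: [0.5, -0.4, -0.3]
gripper_width: 71.1
gripper_force: 12.0
```

```bash
cat > c.py <<'E'
from fit import *
def obj():
    ps=look(('trafo_center','block_center','tape_center'))
    P=[ps['top'],ps['scene']]
    for n,q,z in [('trafo',[543,168,-33],14),('block',[478,122,25],11)]:
        for A in (P,P[:1],P[1:]): print(n,*[np.round(v,1) for v in fit(n,q,z,A)])
    return P
if __name__=='__main__':
    P=obj()
    p=P[0];a=cv2.resize(p['img'][160:220,160:240,::-1],None,fx=5,fy=5,interpolation=cv2.INTER_CUBIC)
    b=cv2.resize(p['img'][170:250,320:420,::-1],None,fx=4,fy=3.75,interpolation=cv2.INTER_CUBIC)
    p=P[1];c=cv2.resize(p['img'][130:190,210:290,::-1],None,fx=5,fy=5,interpolation=cv2.INTER_CUBIC)
    d=cv2.resize(p['img'][250:350,240:370,::-1],None,fx=400/130,fy=3,interpolation=cv2.INTER_CUBIC)
    cv2.imwrite('pics/t1.png',np.vstack([np.hstack([a,b]),np.hstack([c,d])]))
    go(531,69,16,180)
E
python3 c.py
```

```text
trafo_center top 0.58 [217.4 188.9] [531.6  64. ]
trafo_center top 0.46 [201.7 142.9] [678.6 124.2]
block_center top 0.59 [199.9 201.8] [488.8 115.5]
tape_center top 0.76 [214.7 185.8] [542.   73.5]
tape_center scene 0.54 [282.3 272.9] [ 467.4 -283.7]
trafo [543.6 167.1 -15.7] 9.4
trafo [543.5 167.3 -24.5] 14.2
trafo [537.6 101.   23.8] 11.8
block [480.3 123.5  32.5] 10.8
block [479.9 123.3  30. ] 16.9
block [547.3 228.1 -43.1] 12.3
t 15.7 at [ 426.1 -341.2  126.4] yaw -179.99 w 71.1 | turn wz 0.0 then tool shift cm [-10.49  41.02  11.04] rotvec tilt [ 1.7987e+02 -1.4000e-01]
```

View pics/t1.png

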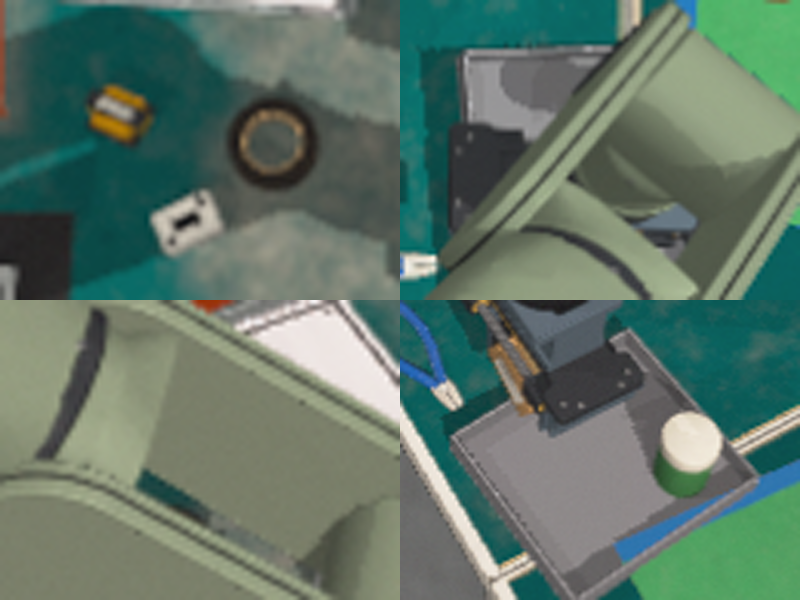

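The grip width went from 62 to 71 at the tray. I dropped one row of y travel, so a finger probably straddled the tray wall. I'll back off and look before going on.

Emit:
{"fn": "step_arm", "kwargs": {
  "plan": [0,0,-3,0,0,0,0,3,-3,0,0,0,-0.9,3.5,0,0,0,0,-0.9,3.5,0,0,0,0,-0.9,3.5,0,0,0,0],
  "hand": 8
}}

```text
time_s: 16.1
ee_pos: [453.8, -206.3, 187.4]
ee_rot: [180.0, 0.0, 179.9]
force: [0.1, -0.1, 0.2]
gripper_width: 79.9
gripper_force: 0.0
```

Emit:
{"fn": "step_arm", "kwargs": {
  "plan": [-0.9,3.5,0,0,0,0,-0.9,3.5,0,0,0,0,0,2,0,0,0,0,0,0,0,0,0,0]
}}

```text
time_s: 16.43
ee_pos: [471.5, -113.9, 186.7]
ee_rot: [179.9, -0.1, -179.8]
force: [-0.6, -0.9, 0.2]
gripper_width: 80.0
gripper_force: 0.0
```

```bash
cat > d.py <<'E'
from fit import *
from c import obj
P=obj()
p=P[0]
print('tape by eye',at(p,(214.4,188.5),9.5))
for A in (P,P[:1],P[1:]): print('tray',*[np.round(v,1) for v in fit('tray',[472,-394,5],0,A)])
a=cv2.resize(p['img'][160:220,160:240,::-1],None,fx=5,fy=5,interpolation=cv2.INTER_CUBIC)
b=cv2.resize(p['img'][170:250,320:420,::-1],None,fx=4,fy=3.75,interpolation=cv2.INTER_CUBIC)
p=P[1];c=cv2.resize(p['img'][130:190,210:290,::-1],None,fx=5,fy=5,interpolation=cv2.INTER_CUBIC)
d=cv2.resize(p['img'][250:350,240:370,::-1],None,fx=400/130,fy=3,interpolation=cv2.INTER_CUBIC)
cv2.imwrite('pics/t2.png',np.vstack([np.hstack([a,b]),np.hstack([c,d])]))
go(538,73,16,180)
E
python3 d.py
```

```text
trafo_center top 0.53 [183.8 185.7] [536.4 169.1]
block_center top 0.54 [367.5 218.4] [ 462.8 -402.9]
block_center scene 0.68 [221.5 175.5] [476.4 120.6]
block_center scene 0.39 [329.  301.5] [ 533.1 -418.3]
tape_center top 0.5 [215.8 189.5] [530.4  69.2]
tape_center scene 0.44 [241.1 180.6] [523.7  71.4]
trafo [542.3 167.1 -29.4] 10.7
trafo [543.5 167.2 -24.5] 14.0
trafo [539.5 170.  -15.4] 8.2
block [479.6 123.4  28.2] 18.2
block [479.5 122.8  27.8] 19.5
block [481.6 127.   40.2] 17.4
tape by eye [533.36309051  73.81686632   9.5       ]
tray [ 473.1 -391.7    4.9] 12.3
tray [ 473.  -390.7    4.9] 12.6
tray [ 473.9 -391.7    4.5] 12.0
t 16.8 at [ 471.7 -118.4  187.3] yaw 179.91 w 79.9 | turn wz -0.001 then tool shift cm [-6.63 19.14 17.13] rotvec tilt [-1.8e+02 -1.0e-02]
```

View pics/t2.png

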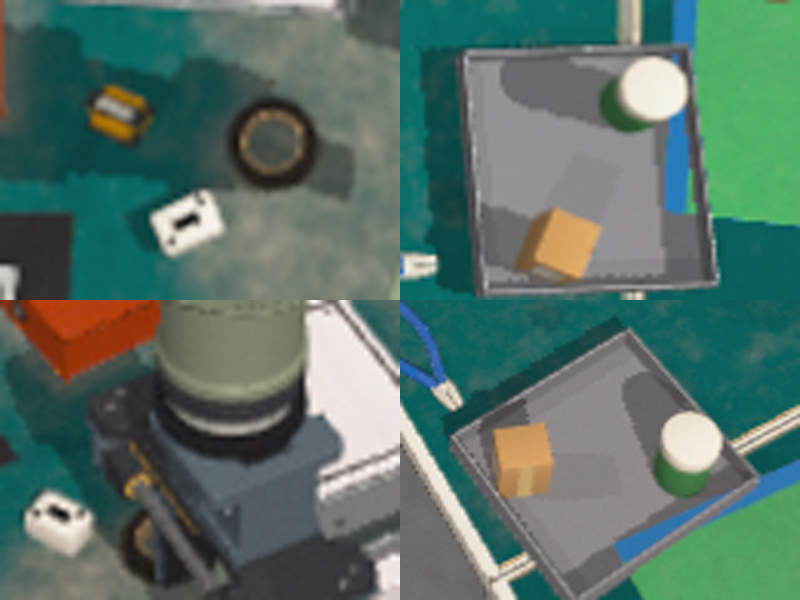

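The carton lies inside the tray, tipped on its end at (565,243), and the jar is fine at (645,95). The tape ring is at crop (272,142). Tape next.

Emit:
{"fn": "step_arm", "kwargs": {
  "plan": [-1.2,3.5,0,0,0,0,-1.2,3.5,0,0,0,0,-1.2,3.5,0,0,0,0,-1.2,3.5,0,0,0,0,-1.2,3.5,0,0,0,0]
}}

```text
time_s: 17.25
ee_pos: [532.3, 58.4, 187.5]
ee_rot: [-180.0, 0.0, 179.9]
force: [0.3, 0.1, 0.4]
gripper_width: 79.9
gripper_force: 0.0
```

Emit:
{"fn": "step_arm", "kwargs": {
  "plan": [0,1.5,1,0,0,0,0,0,3,0,0,0,0,0,3.5,0,0,0,0,0,3.5,0,0,0,0,0,3,0,0,0]
}}

```text
time_s: 17.67
ee_pos: [531.3, 72.1, 45.5]
ee_rot: [-180.0, -0.0, 180.0]
force: [-0.0, 0.1, -0.1]
gripper_width: 79.7
gripper_force: 0.0
```

Emit:
{"fn": "step_arm", "kwargs": {
  "plan": [0,0,1.8,0,0,0,0,0,0.8,0,0,0,0,0,0.4,0,0,0,0,0,0,0,0,0]
}}

```text
time_s: 18.0
ee_pos: [532.1, 72.2, 17.3]
ee_rot: [180.0, -0.0, 180.0]
force: [-0.1, -0.7, -0.5]
gripper_width: 80.1
gripper_force: 0.0
```

Emit:
{"fn": "step_arm", "kwargs": {
  "plan": [0,0,0,0,0,0,0,0,0,0,0,0,0,0,0,0,0,0,0,0,0,0,0,0,0,0,0,0,0,0],
  "hand": 4,
  "newtons": 20
}}

```text
time_s: 18.42
ee_pos: [532.4, 72.7, 18.4]
ee_rot: [180.0, 0.1, -180.0]
force: [-0.4, 0.5, 4.3]
gripper_width: 55.5
gripper_force: 20.0
```

Emit:
{"fn": "step_arm", "kwargs": {
  "plan": [0,0,-0.5,0,0,0,0,0,-1.5,0,0,0,0,0,-3,0,0,0,0,0,-3,0,0,0,0,0,-2,0,0,0]
}}

```text
time_s: 18.83
ee_pos: [532.4, 72.7, 120.1]
ee_rot: [180.0, 0.2, -180.0]
force: [1.1, 1.6, -1.2]
gripper_width: 55.9
gripper_force: 20.0
```

```bash
python3 - <<'E'
from h import *
q=(473,-392,4.9)
r=R.from_euler('z',q[2],degrees=True).as_matrix()
for n,o in dict(tape=(50,34),block=(-55,-50),trafo=(-5,-50)).items(): print(n,np.round((r@[*o,0])[:2]+q[:2],1))
w=(r@[50,34,0])[:2]+q[:2]
go(*w,22,180)
E
```

```text
tape [ 519.9 -353.9]
block [ 422.5 -446.5]
trafo [ 472.3 -442.2]
t 18.8 at [532.4  72.7 120.1] yaw -179.98 w 55.9 | turn wz 0.0 then tool shift cm [  1.25 -42.65   9.81] rotvec tilt [1.7998e+02 1.6000e-01]
```

Emit:
{"fn": "step_arm", "kwargs": {
  "plan": [0.1,-3.28,0,0,0,0,0.1,-3.28,0,0,0,0,0.1,-3.28,0,0,0,0,0.1,-3.28,0,0,0,0,0.1,-3.28,0,0,0,0]
}}

```text
time_s: 19.25
ee_pos: [526.3, -92.7, 117.8]
ee_rot: [180.0, 0.0, -180.0]
force: [1.8, 0.5, 0.1]
gripper_width: 55.8
gripper_force: 20.0
```

Emit:
{"fn": "step_arm", "kwargs": {
  "plan": [0.1,-3.28,0,0,0,0,0.1,-3.28,0,0,0,0,0.1,-3.28,0,0,0,0,0.1,-3.28,0,0,0,0,0.1,-3.28,0,0,0,0]
}}

```text
time_s: 19.67
ee_pos: [521.3, -256.9, 117.6]
ee_rot: [180.0, -0.0, -180.0]
force: [0.4, 0.8, -0.5]
gripper_width: 55.5
gripper_force: 20.0
```

Emit:
{"fn": "step_arm", "kwargs": {
  "plan": [0.1,-3.28,0,0,0,0,0.1,-3.28,0,0,0,0,0.1,-3.28,0,0,0,0,0,0,1,0,0,0,0,0,2.5,0,0,0]
}}

```text
time_s: 20.08
ee_pos: [520.6, -357.2, 85.2]
ee_rot: [-179.7, 0.4, 179.8]
force: [0.6, -0.4, -0.5]
gripper_width: 55.3
gripper_force: 20.0
```

Emit:
{"fn": "step_arm", "kwargs": {
  "plan": [0,0,2.5,0,0,0,0,0,2,0,0,0,0,0,1,0,0,0,0,0,0.4,0,0,0,0,0,0,0,0,0]
}}

```text
time_s: 20.5
ee_pos: [518.4, -353.2, 23.4]
ee_rot: [179.9, -0.1, -180.0]
force: [0.3, -0.7, -0.0]
gripper_width: 55.6
gripper_force: 20.0
```

Emit:
{"fn": "step_arm", "kwargs": {
  "plan": [0,0,0.2,0,0,0,0,0,0,0,0,0,0,0,0,0,0,0,0,0,0,0,0,0],
  "hand": 6.7
}}

```text
time_s: 20.83
ee_pos: [519.2, -354.0, 21.9]
ee_rot: [-180.0, 0.1, -180.0]
force: [0.3, -0.9, 0.5]
gripper_width: 67.0
gripper_force: 0.0
```

Emit:
{"fn": "step_arm", "kwargs": {
  "plan": [0,0,-1,0,0,0,0,0,-3,0,0,0,0,0,-3.5,0,0,0,0,0,-3.5,0,0,0,0,0,-1,0,0,0]
}}

```text
time_s: 21.25
ee_pos: [521.3, -355.6, 148.4]
ee_rot: [-179.6, 0.5, -180.0]
force: [0.4, -0.8, 0.1]
gripper_width: 67.4
gripper_force: 0.0
```

Emit:
{"fn": "step_arm", "kwargs": {
  "plan": [0,3.5,0,0,0,0,0,3.5,0,0,0,0,0,3.5,0,0,0,0,0,3.5,0,0,0,0,0,3.5,0,0,0,0]
}}

```text
time_s: 21.67
ee_pos: [518.5, -177.4, 142.0]
ee_rot: [-180.0, 0.0, 180.0]
force: [0.2, -0.7, 0.7]
gripper_width: 66.9
gripper_force: 0.0
```

Emit:
{"fn": "step_arm", "kwargs": {
  "plan": [0,3.5,0,0,0,0,0,3.5,0,0,0,0,0,3.5,0,0,0,0,0,0,0,0,0,0,0,0,0,0,0,0]
}}

```text
time_s: 22.08
ee_pos: [518.8, -72.4, 142.0]
ee_rot: [-180.0, 0.0, -179.8]
force: [-0.6, -0.5, -0.8]
gripper_width: 66.8
gripper_force: 0.0
```

```bash
sed -i 's/t2.png/t3.png/;s/go(538,73,16,180)/go(479.5,123,16,180+28-90)/' d.py; python3 d.py
```

```text
trafo_center top 0.66 [198.9 202.7] [485.2 118. ]
trafo_center top 0.52 [183.9 183.3] [544.1 169.5]
trafo_center scene 0.6 [235.6 158. ] [552.5 165.8]
block_center top 0.51 [202.4 203.9] [482.6 107.3]
block_center scene 0.5 [221.2 175.4] [475.7 121.4]
block_center scene 0.4 [270.9 150.2] [678.8 142.7]
tape_center top 0.48 [352.4 202. ] [ 512.2 -356.5]
tape_center scene 0.79 [311.6 285.4] [ 518.7 -355.5]
tape_center scene 0.53 [304.  203.3] [ 655.1 -106.1]
trafo [541.8 164.8 -28.3] 15.0
trafo [543.2 166.8 -26.7] 14.8
trafo [539.2 161.8 -27.4] 16.1
block [479.4 123.5  27.9] 18.0
block [479.5 123.   27.7] 19.3
block [481.4 127.   39.5] 17.4
tape by eye [533.36309051  73.81686632   9.5       ]
tray [ 473.2 -391.6    5. ] 12.3
tray [ 472.9 -390.5    4.9] 12.6
tray [ 473.9 -391.7    4.5] 12.1
t 22.5 at [518.8 -74.7 141.3] yaw 179.92 w 67.2 | turn wz 1.081 then tool shift cm [19.3   5.82 12.53] rotvec tilt [180.  -0.]
```

View pics/t3.png

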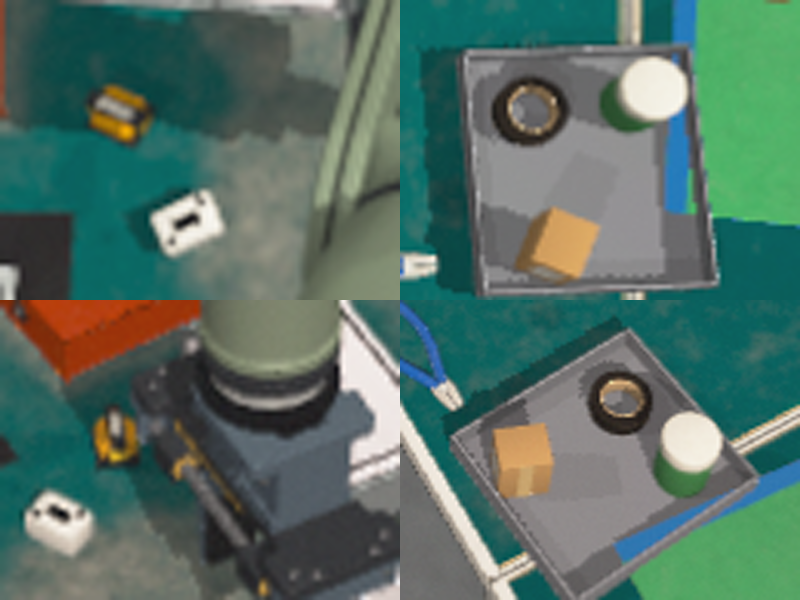

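Tape is in the tray at (533,110). Block next, gripped across its 26 mm side with the tool turned to 118°.

Emit:
{"fn": "step_arm", "kwargs": {
  "plan": [0,0,0,0,0,0.12,0,0,0,0,0,0.12,0,0,0,0,0,0.12,0,0,0,0,0,0.12,0,0,0,0,0,0.12],
  "hand": 6
}}

```text
time_s: 22.9
ee_pos: [518.7, -74.4, 141.3]
ee_rot: [-180.0, -0.0, 145.2]
force: [-0.6, -1.0, -0.5]
gripper_width: 59.8
gripper_force: 0.0
```

Emit:
{"fn": "step_arm", "kwargs": {
  "plan": [0,0,0,0,0,0.12,0,0,0,0,0,0.12,0,0,0,0,0,0.12,0,0,0,0,0,0.12]
}}

```text
time_s: 23.23
ee_pos: [518.7, -74.3, 141.3]
ee_rot: [-180.0, -0.0, 117.7]
force: [0.0, -0.4, 0.4]
gripper_width: 60.2
gripper_force: 0.0
```

Emit:
{"fn": "step_arm", "kwargs": {
  "plan": [3.2,0.97,0,0,0,0,3.2,0.97,0,0,0,0,3.2,0.97,0,0,0,0,3.2,0.97,0,0,0,0,3.2,0.97,0,0,0,0]
}}

```text
time_s: 23.65
ee_pos: [485.8, 91.0, 141.4]
ee_rot: [180.0, -0.0, 118.0]
force: [0.8, -0.2, 0.9]
gripper_width: 60.1
gripper_force: 0.0
```

Emit:
{"fn": "step_arm", "kwargs": {
  "plan": [2.5,0.97,0,0,0,0,0.8,0,0,0,0,0,0,0,0,0,0,0,0,0,0,0,0,0]
}}

```text
time_s: 23.98
ee_pos: [479.1, 123.2, 141.3]
ee_rot: [-180.0, 0.0, 118.2]
force: [-0.3, -0.7, -0.0]
gripper_width: 60.2
gripper_force: 0.0
```

```bash
python3 - <<'E'
from h import *
go(479.5,123,16,118)
E
```

```text
t 24.0 at [479.1 123.2 141.3] yaw 118.17 w 60.2 | turn wz 0.003 then tool shift cm [-0.04  0.03 12.53] rotvec tilt [-1.7998e+02  3.0000e-02]
```

Emit:
{"fn": "step_arm", "kwargs": {
  "plan": [0,0,2.5,0,0,0,0,0,3.5,0,0,0,0,0,3,0,0,0,0,0,2,0,0,0,0,0,1,0,0,0]
}}

```text
time_s: 24.4
ee_pos: [477.7, 121.7, 18.9]
ee_rot: [-179.7, -0.1, 118.0]
force: [0.4, -0.6, -0.3]
gripper_width: 59.8
gripper_force: 0.0
```

Emit:
{"fn": "step_arm", "kwargs": {
  "plan": [0,0,0.4,0,0,0,0,0,0,0,0,0]
}}

```text
time_s: 24.57
ee_pos: [479.4, 122.9, 17.1]
ee_rot: [-180.0, -0.0, 118.1]
force: [0.3, -0.6, -0.0]
gripper_width: 60.2
gripper_force: 0.0
```

Emit:
{"fn": "step_arm", "kwargs": {
  "plan": [0,0,0,0,0,0,0,0,0,0,0,0,0,0,0,0,0,0,0,0,0,0,0,0,0,0,0,0,0,0],
  "hand": 1
}}

```text
time_s: 24.98
ee_pos: [479.4, 124.0, 18.1]
ee_rot: [179.9, 0.0, 118.1]
force: [0.3, -0.5, 0.3]
gripper_width: 29.7
gripper_force: 0.0
```

Emit:
{"fn": "step_arm", "kwargs": {
  "plan": [0,0,-0.5,0,0,0,0,0,-1.5,0,0,0,0,0,-3,0,0,0,0,0,-3,0,0,0,0,0,-2,0,0,0]
}}

```text
time_s: 25.4
ee_pos: [479.8, 124.1, 120.2]
ee_rot: [179.8, 0.0, 118.1]
force: [0.7, 1.1, -1.4]
gripper_width: 25.9
gripper_force: 20.0
```

```bash
python3 - <<'E'
from h import *
go(422.5,-446.5,22,118)
E
```

```text
t 25.4 at [479.8 124.1 120.2] yaw 118.15 w 25.9 | turn wz 0.003 then tool shift cm [-47.69 -31.85   9.82] rotvec tilt [1.7983e+02 4.0000e-02]
```

Emit:
{"fn": "step_arm", "kwargs": {
  "plan": [-2.8,-1.87,0,0,0,0,-2.8,-1.87,0,0,0,0,-2.8,-1.87,0,0,0,0,-2.8,-1.87,0,0,0,0,-2.8,-1.87,0,0,0,0]
}}

```text
time_s: 25.82
ee_pos: [462.1, -45.0, 117.9]
ee_rot: [180.0, 0.0, 118.2]
force: [0.6, 0.0, -1.1]
gripper_width: 26.2
gripper_force: 20.0
```

Emit:
{"fn": "step_arm", "kwargs": {
  "plan": [-2.8,-1.87,0,0,0,0,-2.8,-1.87,0,0,0,0,-2.8,-1.87,0,0,0,0,-2.8,-1.87,0,0,0,0,-2.8,-1.87,0,0,0,0]
}}

```text
time_s: 26.23
ee_pos: [445.7, -212.8, 117.9]
ee_rot: [180.0, 0.0, 118.1]
force: [0.7, 0.6, -0.3]
gripper_width: 25.8
gripper_force: 20.0
```

Emit:
{"fn": "step_arm", "kwargs": {
  "plan": [-2.8,-1.87,0,0,0,0,-2.8,-1.87,0,0,0,0,-2.8,-1.87,0,0,0,0,-2.8,-1.87,0,0,0,0,-2.8,-1.87,0,0,0,0]
}}

```text
time_s: 26.65
ee_pos: [429.2, -380.3, 117.7]
ee_rot: [180.0, -0.0, 118.1]
force: [1.3, -0.1, -0.7]
gripper_width: 25.7
gripper_force: 20.0
```

Emit:
{"fn": "step_arm", "kwargs": {
  "plan": [-2.8,-1.87,0,0,0,0,-2.8,-1.87,0,0,0,0,0,0,0,0,0,0,0,0,2,0,0,0,0,0,2.5,0,0,0]
}}

```text
time_s: 27.07
ee_pos: [424.1, -447.4, 74.0]
ee_rot: [179.9, 0.3, 118.1]
force: [0.6, 0.5, -1.1]
gripper_width: 26.4
gripper_force: 20.0
```

Emit:
{"fn": "step_arm", "kwargs": {
  "plan": [0,0,2.5,0,0,0,0,0,1.5,0,0,0,0,0,0.6,0,0,0,0,0,0.4,0,0,0,0,0,0,0,0,0]
}}

```text
time_s: 27.48
ee_pos: [423.2, -445.3, 23.6]
ee_rot: [180.0, -0.0, 118.2]
force: [0.9, 0.1, -1.1]
gripper_width: 25.7
gripper_force: 20.0
```

Emit:
{"fn": "step_arm", "kwargs": {
  "plan": [0,0,0,0,0,0,0,0,0,0,0,0,0,0,0,0,0,0],
  "hand": 4
}}

```text
time_s: 27.73
ee_pos: [423.6, -446.1, 23.0]
ee_rot: [180.0, 0.1, 118.1]
force: [-0.8, 0.5, -0.2]
gripper_width: 39.5
gripper_force: 0.0
```

Emit:
{"fn": "step_arm", "kwargs": {
  "plan": [0,0,-1,0,0,0,0,0,-3,0,0,0,0,0,-3.5,0,0,0,0,0,-3.5,0,0,0,0,0,-1,0,0,0]
}}

```text
time_s: 28.15
ee_pos: [425.3, -448.1, 149.1]
ee_rot: [179.8, 0.6, 118.1]
force: [0.1, -1.0, 0.2]
gripper_width: 40.0
gripper_force: 0.0
```

Emit:
{"fn": "step_arm", "kwargs": {
  "plan": [0,0,0,0,0,0.12,0,0,0,0,0,0.12,0,0,0,0,0,0.12,0,0,0,0,0,0.12,0,0,0,0,0,0.12],
  "hand": 6.5
}}

```text
time_s: 28.57
ee_pos: [423.1, -445.7, 142.8]
ee_rot: [180.0, 0.0, 83.4]
force: [0.1, 0.8, -0.4]
gripper_width: 65.0
gripper_force: 0.0
```

Emit:
{"fn": "step_arm", "kwargs": {
  "plan": [0,0,0,0,0,0.12,0,0,0,0,0,0.12,0,0,0,0,0,0.12,0,0,0,0,0,0]
}}

```text
time_s: 28.9
ee_pos: [423.2, -445.8, 142.7]
ee_rot: [180.0, -0.0, 63.0]
force: [-0.4, -0.3, -0.2]
gripper_width: 64.6
gripper_force: 0.0
```

```bash
python3 - <<'E'
from fit import *
from c import obj
P=obj()
cv2.imwrite('pics/tr.png',cv2.resize(P[0]['img'][160:220,160:240,::-1],None,fx=5,fy=5))
go(542,166.5,24,63)
E
```

```text
block_center scene 0.31 [302.1 205.2] [ 645.  -110.5]
tape_center top 0.66 [353.4 202.8] [ 509.8 -359.6]
trafo [543.8 167.4 -27.1] 8.3
trafo [543.5 167.2 -24.5] 14.3
trafo [614.4 167.6 -88.8] 12.6
block [428.  120.1  55.6] 6.2
block [487.3 136.8  20.2] 7.3
block [340.7  57.1 183.9] 18.0
t 29.3 at [ 423.2 -445.8  142.4] yaw 63.17 w 65.0 | turn wz 0.003 then tool shift cm [ 59.95 -17.21  11.84] rotvec tilt [-1.8e+02 -1.0e-02]
```

Emit:
{"fn": "step_arm", "kwargs": {
  "plan": [3.15,-0.9,0,0,0,0,3.15,-0.9,0,0,0,0,3.15,-0.9,0,0,0,0,3.15,-0.9,0,0,0,0,3.15,-0.9,0,0,0,0]
}}

```text
time_s: 29.72
ee_pos: [454.3, -283.6, 142.4]
ee_rot: [180.0, -0.0, 63.1]
force: [1.0, -0.7, 0.0]
gripper_width: 65.2
gripper_force: 0.0
```

Emit:
{"fn": "step_arm", "kwargs": {
  "plan": [3.15,-0.9,0,0,0,0,3.15,-0.9,0,0,0,0,3.15,-0.9,0,0,0,0,3.15,-0.9,0,0,0,0,3.15,-0.9,0,0,0,0]
}}

```text
time_s: 30.13
ee_pos: [485.4, -122.7, 142.6]
ee_rot: [180.0, -0.0, 63.2]
force: [0.5, -0.6, 0.2]
gripper_width: 65.0
gripper_force: 0.0
```

Emit:
{"fn": "step_arm", "kwargs": {
  "plan": [3.15,-0.9,0,0,0,0,3.15,-0.9,0,0,0,0,3.15,-0.9,0,0,0,0,3.15,-0.9,0,0,0,0,3.15,-0.9,0,0,0,0]
}}

```text
time_s: 30.55
ee_pos: [516.4, 38.3, 142.6]
ee_rot: [180.0, -0.0, 63.2]
force: [-0.1, 0.3, 0.1]
gripper_width: 64.8
gripper_force: 0.0
```

Emit:
{"fn": "step_arm", "kwargs": {
  "plan": [3.15,-0.9,0,0,0,0,3.15,-0.9,0,0,0,0,3.15,-0.9,0,0,0,0,2,-0.9,0,0,0,0,0,0,0,0,0,0]
}}

```text
time_s: 30.97
ee_pos: [536.5, 159.0, 142.4]
ee_rot: [180.0, -0.1, 63.4]
force: [-1.1, -0.5, 0.9]
gripper_width: 64.9
gripper_force: 0.0
```

```bash
python3 - <<'E'
from fit import *
p=viewer.grab_frame('scene'); t=viewer.grab_frame('top')
print(viewer.boxes_of('trafo_center',p)[:1],viewer.pinpoint('trafo_center',p)[:1],fit('trafo',[542,166,-27],14,[p]))
a=cv2.resize(p['img'][110:190,190:290,::-1],(400,300),interpolation=cv2.INTER_CUBIC)
b=cv2.resize(t['img'][170:250,320:420,::-1],(400,300),interpolation=cv2.INTER_CUBIC)
cv2.imwrite('pics/tr2.png',np.hstack([a,b]))
go(542,166.5,24,63)
E
```

```text
[{'location': [233.6, 155.5], 'score': 0.42}] [{'location': [309.6, 284.7], 'score': 0.54}] (array([539.2981555 , 161.96482166, -27.4711323 ]), np.float64(19.322715759277344))
t 31.2 at [535.7 154.2 142.3] yaw 63.12 w 65.0 | turn wz 0.002 then tool shift cm [1.380e+00 1.000e-02 1.183e+01] rotvec tilt [-1.7999e+02  4.0000e-02]
```

View pics/tr2.png

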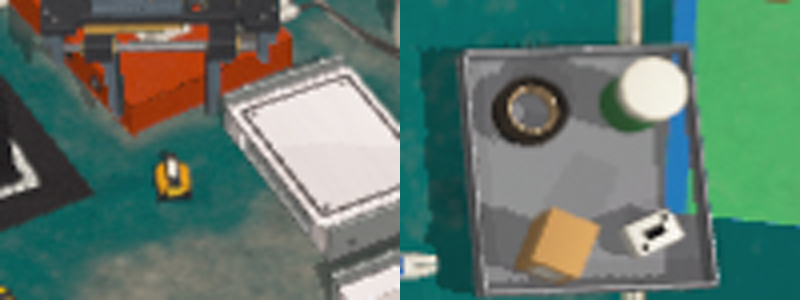

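Block is in the tray at (655,232) and the trafo is unmoved at (173,178). I'll grip it by the core.

Emit:
{"fn": "step_arm", "kwargs": {
  "plan": [1.2,0,1,0,0,0,0,0,3,0,0,0,0,0,3.2,0,0,0,0,0,2.5,0,0,0,0,0,1.3,0,0,0]
}}

```text
time_s: 31.58
ee_pos: [539.6, 164.7, 28.7]
ee_rot: [-179.8, 0.2, 63.0]
force: [-0.2, -0.1, -0.0]
gripper_width: 65.0
gripper_force: 0.0
```

Emit:
{"fn": "step_arm", "kwargs": {
  "plan": [0,0,0.8,0,0,0,0,0,0,0,0,0,0,0,0,0,0,0]
}}

```text
time_s: 31.83
ee_pos: [541.8, 165.6, 24.4]
ee_rot: [180.0, -0.0, 63.1]
force: [-0.0, -0.2, 0.6]
gripper_width: 64.8
gripper_force: 0.0
```

Emit:
{"fn": "step_arm", "kwargs": {
  "plan": [0,0,0,0,0,0,0,0,0,0,0,0,0,0,0,0,0,0,0,0,0,0,0,0,0,0,0,0,0,0],
  "hand": 1,
  "newtons": 25
}}

```text
time_s: 32.25
ee_pos: [541.7, 165.9, 25.0]
ee_rot: [180.0, -0.0, 63.1]
force: [-0.2, 0.5, -0.7]
gripper_width: 34.5
gripper_force: 0.1
```

Emit:
{"fn": "step_arm", "kwargs": {
  "plan": [0,0,-0.5,0,0,0,0,0,-1.5,0,0,0,0,0,-3,0,0,0,0,0,-3,0,0,0,0,0,-2,0,0,0]
}}

```text
time_s: 32.67
ee_pos: [542.2, 166.0, 127.3]
ee_rot: [179.9, -0.1, 63.1]
force: [0.4, 0.2, 0.1]
gripper_width: 27.4
gripper_force: 25.0
```

```bash
python3 - <<'E'
from h import *
go(463,-391,30,63)
E
```

```text
t 32.7 at [542.2 166.  127.3] yaw 63.13 w 27.4 | turn wz 0.002 then tool shift cm [-53.23  18.23   9.73] rotvec tilt [ 1.7987e+02 -1.3000e-01]
```

Emit:
{"fn": "step_arm", "kwargs": {
  "plan": [0,0,0,0,0,0.122,0,0,0,0,0,0.122,0,0,0,0,0,0.122,0,0,0,0,0,0.122,0,0,0,0,0,0.122]
}}

```text
time_s: 33.08
ee_pos: [541.3, 165.8, 124.9]
ee_rot: [-180.0, -0.0, 27.8]
force: [0.4, -0.7, 0.6]
gripper_width: 27.0
gripper_force: 25.0
```

Emit:
{"fn": "step_arm", "kwargs": {
  "plan": [0,0,0,0,0,0.122,0,0,0,0,0,0.122,0,0,0,0,0,0.122,0,0,0,0,0,0.122]
}}

```text
time_s: 33.42
ee_pos: [541.2, 165.8, 124.7]
ee_rot: [-180.0, -0.0, -0.1]
force: [-0.6, 0.2, -1.1]
gripper_width: 27.0
gripper_force: 25.0
```

Emit:
{"fn": "step_arm", "kwargs": {
  "plan": [-0.45,3.34,0,0,0,0,-0.45,3.34,0,0,0,0,-0.45,3.34,0,0,0,0,-0.45,3.34,0,0,0,0,-0.45,3.34,0,0,0,0]
}}

```text
time_s: 33.83
ee_pos: [519.0, -2.6, 124.8]
ee_rot: [-180.0, -0.0, 0.3]
force: [-0.5, -0.4, -0.7]
gripper_width: 27.2
gripper_force: 25.0
```

Emit:
{"fn": "step_arm", "kwargs": {
  "plan": [-0.45,3.34,0,0,0,0,-0.45,3.34,0,0,0,0,-0.45,3.34,0,0,0,0,-0.45,3.34,0,0,0,0,-0.45,3.34,0,0,0,0]
}}

```text
time_s: 34.25
ee_pos: [497.1, -169.9, 124.9]
ee_rot: [180.0, -0.0, 0.2]
force: [0.7, 0.3, -1.0]
gripper_width: 26.6
gripper_force: 25.0
```

Emit:
{"fn": "step_arm", "kwargs": {
  "plan": [-0.45,3.34,0,0,0,0,-0.45,3.34,0,0,0,0,-0.45,3.34,0,0,0,0,-0.45,3.34,0,0,0,0,-0.45,3.34,0,0,0,0]
}}

```text
time_s: 34.67
ee_pos: [475.2, -337.1, 124.8]
ee_rot: [-180.0, -0.0, 0.2]
force: [0.5, -0.1, -0.8]
gripper_width: 27.2
gripper_force: 25.0
```

Emit:
{"fn": "step_arm", "kwargs": {
  "plan": [-0.45,3.34,0,0,0,0,-0.45,3,0,0,0,0,0,0.3,0,0,0,0,0,0,0,0,0,0]
}}

```text
time_s: 35.0
ee_pos: [466.6, -403.5, 124.3]
ee_rot: [-180.0, -0.0, 0.1]
force: [-0.4, -0.3, -0.5]
gripper_width: 27.0
gripper_force: 25.0
```

```bash
python3 - <<'E'
from h import *
go(466,-402,30,0)
E
```

```text
t 35.0 at [ 466.6 -403.5  124.3] yaw 0.06 w 27.0 | turn wz 0.001 then tool shift cm [-0.06 -0.15  9.43] rotvec tilt [-1.8e+02 -1.0e-02]
```

Emit:
{"fn": "step_arm", "kwargs": {
  "plan": [0,0,2,0,0,0,0,0,3,0,0,0,0,0,2.3,0,0,0,0,0,1.3,0,0,0,0,0,0.6,0,0,0]
}}

```text
time_s: 35.42
ee_pos: [465.9, -398.9, 32.2]
ee_rot: [-179.7, 0.2, 0.3]
force: [-7.8, 7.9, 31.0]
gripper_width: 27.5
gripper_force: 25.0
```

Emit:
{"fn": "step_arm", "kwargs": {
  "plan": [0,0,0.25,0,0,0,0,0,0,0,0,0]
}}

```text
time_s: 35.58
ee_pos: [466.5, -399.5, 32.2]
ee_rot: [-179.9, 0.1, 0.3]
force: [-3.7, 3.4, 10.2]
gripper_width: 27.2
gripper_force: 25.0
```

Emit:
{"fn": "step_arm", "kwargs": {
  "plan": [0,0,0,0,0,0,0,0,0,0,0,0,0,0,0,0,0,0],
  "hand": 3.8
}}

```text
time_s: 35.83
ee_pos: [467.5, -401.2, 30.3]
ee_rot: [180.0, -0.0, 0.3]
force: [-0.1, 0.5, 1.0]
gripper_width: 37.9
gripper_force: 0.0
```

Emit:
{"fn": "step_arm", "kwargs": {
  "plan": [0,0,-1,0,0,0,0,0,-3,0,0,0,0,0,-3.5,0,0,0,0,0,-3.5,0,0,0,0,0,-3.5,0,0,0]
}}

```text
time_s: 36.25
ee_pos: [466.9, -401.6, 177.0]
ee_rot: [-180.0, -0.0, 0.2]
force: [0.7, 0.4, 0.3]
gripper_width: 38.1
gripper_force: 0.0
```

Emit:
{"fn": "step_arm", "kwargs": {
  "plan": [0,0,-3,0,0,-0.12,0,0,-1.5,0,0,-0.12,0,0,0,0,0,-0.12,0,0,0,0,0,-0.12,0,0,0,0,0,-0.12],
  "hand": 5
}}

```text
time_s: 36.67
ee_pos: [467.2, -401.8, 221.1]
ee_rot: [179.9, -0.0, 34.9]
force: [0.9, -0.6, 0.3]
gripper_width: 50.5
gripper_force: 0.0
```

Emit:
{"fn": "step_arm", "kwargs": {
  "plan": [0,0,0,0,0,-0.12,0,0,0,0,0,-0.12,0,0,0,0,0,-0.12,0,0,0,0,0,-0.12,0,0,0,0,0,-0.12]
}}

```text
time_s: 37.08
ee_pos: [467.1, -401.7, 220.5]
ee_rot: [180.0, -0.0, 69.3]
force: [-0.0, -0.4, 1.0]
gripper_width: 50.2
gripper_force: 0.0
```

Emit:
{"fn": "step_arm", "kwargs": {
  "plan": [0,0,0,0,0,-0.12,0,0,0,0,0,-0.12,0,0,0,0,0,-0.12,0,0,0,0,0,-0.12,0,0,0,0,0,-0.12]
}}

```text
time_s: 37.5
ee_pos: [467.1, -401.7, 220.5]
ee_rot: [180.0, 0.0, 103.7]
force: [-0.3, -0.0, -0.4]
gripper_width: 50.1
gripper_force: 0.0
```

Emit:
{"fn": "step_arm", "kwargs": {
  "plan": [0,0,0,0,0,-0.12,0,0,0,0,0,-0.12,0,0,0,0,0,-0.12,0,0,0,0,0,-0.12,0,0,0,0,0,-0.12]
}}

```text
time_s: 37.92
ee_pos: [467.0, -401.7, 220.5]
ee_rot: [180.0, 0.0, 138.1]
force: [0.4, 0.0, -0.1]
gripper_width: 50.1
gripper_force: 0.0
```

Emit:
{"fn": "step_arm", "kwargs": {
  "plan": [0,0,0,0,0,-0.12,0,0,0,0,0,-0.12,0,0,0,0,0,-0.12,0,0,0,0,0,-0.12,0,0,0,0,0,-0.12]
}}

```text
time_s: 38.33
ee_pos: [467.1, -401.7, 220.4]
ee_rot: [180.0, 0.0, 172.4]
force: [0.1, 0.9, 0.2]
gripper_width: 50.0
gripper_force: 0.0
```

Emit:
{"fn": "step_arm", "kwargs": {
  "plan": [0,0,0,0,0,-0.084,0,0,0,0,0,0]
}}

```text
time_s: 38.5
ee_pos: [467.1, -401.7, 220.4]
ee_rot: [-180.0, 0.0, 177.0]
force: [0.2, -0.3, -0.2]
gripper_width: 50.3
gripper_force: 0.0
```

```bash
cat > e.py <<'E'
from fit import *
P=[viewer.grab_frame('top'),viewer.grab_frame('scene')]
for n,q,z in [('lifter',[407,248,87],3),('pad',[414,288,91],0),('panel',[677,123,-1],40),('rest_wet',[682,123,0],0),('rest_dry',[654,-107,-.5],0)]:
    for A in (P,P[:1],P[1:]): print(n,*[np.round(v,1) for v in fit(n,q,z,A,(6,6,4))])
p=P[0]
a=cv2.resize(p['img'][105:255,105:305,::-1],None,fx=4,fy=4,interpolation=cv2.INTER_CUBIC)
cv2.imwrite('pics/e.png',a)
go(407,248,85,176.7)
E
python3 e.py
```

```text
lifter [406.4 247.9  86.3] 12.5
lifter [407.  247.9  86.8] 16.2
lifter [406.1 258.6  83.8] 9.0
pad [413.2 288.   90.6] 11.9
pad [414.3 288.   90.9] 13.6
pad [411.5 287.8  90.4] 10.6
panel [676.  125.4  -1.2] 10.3
panel [676.1 125.3  -1.2] 15.1
panel [659.4 165.4 -25.2] 8.4
rest_wet [6.840e+02 1.227e+02 5.000e-01] 10.1
rest_wet [ 6.830e+02  1.225e+02 -5.000e-01] 14.0
rest_wet [683.7 199.2 -43.3] 12.1
rest_dry [ 655.5 -108.2   -0.8] 11.3
rest_dry [ 6.552e+02 -1.083e+02 -6.000e-01] 17.4
rest_dry [ 697.2 -221.6   25.8] 8.3
t 38.6 at [ 467.1 -401.8  220.3] yaw 176.79 w 50.4 | turn wz 0.002 then tool shift cm [ 9.74 64.53 13.53] rotvec tilt [-1.8e+02  2.0e-02]
```

View pics/e.png

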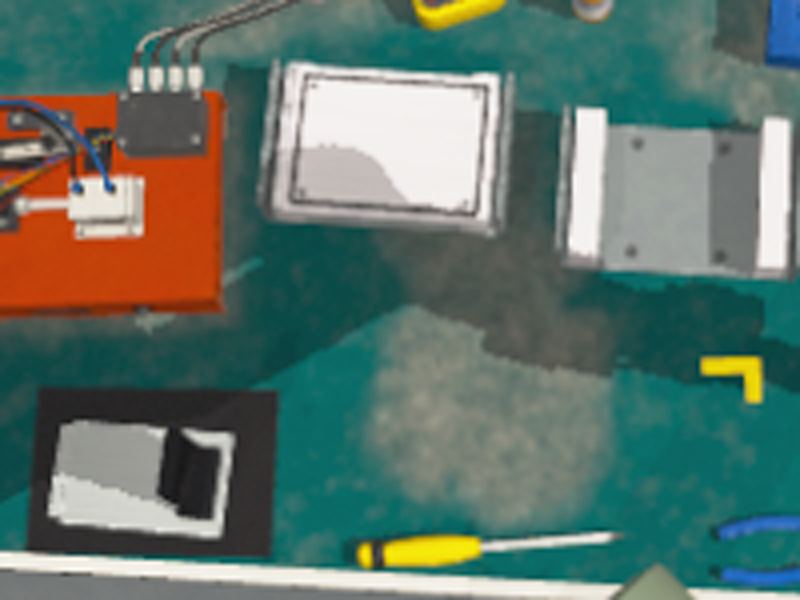

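Picture: panel clear, its seal line a rectangle (292..490, 73..215) with the wet rest's rails outside it; the dry rest has rails at (585,185) and (775,190); the lifter is unmoved. I check for bias in the panel and rest fits while the arm goes to the lifter.

```bash
python3 - <<'E'
from fit import *
p=viewer.grab_frame('top'); P=[p]
M['lipmodel']=M['rest_wet']
M['full']=rest+[((s*60,-95,47),(s*60,-90,47)) for s in(1,-1)]
M['ends']=[((-60,s*95,47),(60,s*95,47)) for s in(1,-1)]+[((s,t*83,40),(s,t*95,47)) for s in(60,-60) for t in (1,-1)]
for m in ('lipmodel','ends'):
  for n,q in (('wet',[681,123,-.5]),('dry',[655,-108,-.6])): print(m,n,*[np.round(v,1) for v in fit(m,q,0,P,(6,6,4))])
for i in (0,1.5,3,4.5,6):
    M['seal']=rect(-60+i,60-i,-80+i,80-i,5); print('seal',i,*[np.round(v,1) for v in fit('seal',[677,123,-1],40,P,(6,6,4))])
im=cv2.resize(p['img'][110:210,160:310,::-1],None,fx=5.3,fy=5.3,interpolation=cv2.INTER_CUBIC);o=np.array([160,110])
draw(im,p,'panel',(677,124.5,-1.2),40,5.3,o,(0,0,255));M['lips']=rest;draw(im,p,'lips',(681,122.5,-.6),0,5.3,o,(255,0,0));draw(im,p,'rest_dry',(655.2,-108.2,-.6),0,5.3,o,(255,0,0))
cv2.imwrite('pics/f.png',im)
E
```

```text
lipmodel wet [ 6.833e+02  1.226e+02 -5.000e-01] 14.0
lipmodel dry [ 6.550e+02 -1.085e+02 -5.000e-01] 16.0
ends wet [6.793e+02 1.230e+02 3.000e-01] 13.4
ends dry [ 6.550e+02 -1.094e+02 -5.000e-01] 14.1
seal 0 [676.1 125.3  -1.2] 15.1
seal 1.5 [680.1 116.6  -0.8] 14.9
seal 3 [683.7 128.8  -0.7] 15.7
seal 4.5 [683.6 129.1  -1.2] 16.2
seal 6 [683.6 112.4  -0.7] 16.2
```

View pics/f.png

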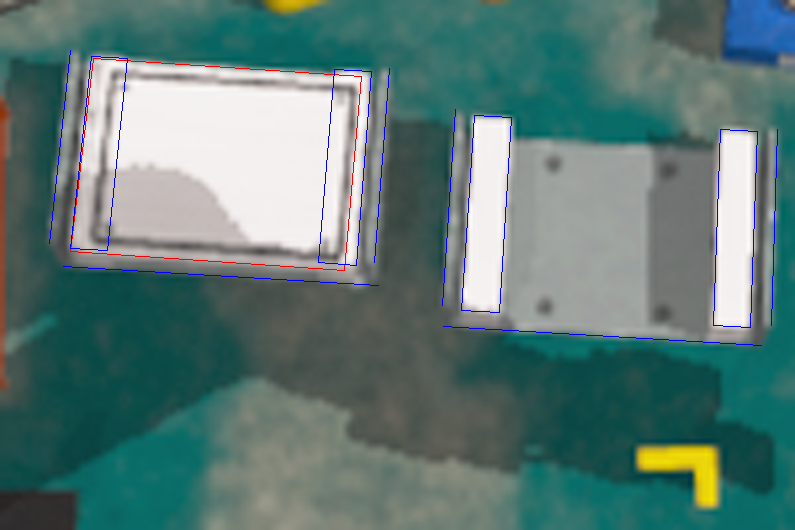

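```bash
python3 - <<'E'
from fit import *
P=[viewer.grab_frame('top')]; P2=P+[viewer.grab_frame('scene')]
for i in (7,8,9):
  for w in (2,3):
    M['seal']=rect(-60+i-w/2,60-i+w/2,-80+i-w/2,80-i+w/2,5)+rect(-60+i+w/2,60-i-w/2,-80+i+w/2,80-i-w/2,5)
    print('seal',i,w,*[np.round(v,1) for v in fit('seal',[677,120,-1],40,P,(6,6,4))])
# by dark line mask: centre of dark rectangle
p=P[0]; g=cv2.cvtColor(p['img'],cv2.COLOR_RGB2GRAY)
im=p['img'][118:165,168:236]; m=(cv2.cvtColor(im,cv2.COLOR_RGB2HSV)); 
def sub(f,n): return f
E
```

```text
seal 7 2 [684.  111.7  -0.7] 15.2
seal 7 3 [ 6.839e+02  1.118e+02 -6.000e-01] 14.9
seal 8 2 [ 6.846e+02  1.111e+02 -5.000e-01] 14.2
seal 8 3 [ 6.845e+02  1.120e+02 -4.000e-01] 13.9
seal 9 2 [685.7 123.5  -1.6] 13.4
seal 9 3 [686.  123.4  -1.7] 13.1
```

Emit:
{"fn": "step_arm", "kwargs": {
  "plan": [0.5,3.2,0,0,0,0,0.5,3.2,0,0,0,0,0.5,3.2,0,0,0,0,0.5,3.2,0,0,0,0,0.5,3.2,0,0,0,0]
}}

```text
time_s: 39.17
ee_pos: [450.2, -239.4, 219.9]
ee_rot: [180.0, 0.0, 176.8]
force: [0.9, 0.6, 0.1]
gripper_width: 50.2
gripper_force: 0.0
```

Emit:
{"fn": "step_arm", "kwargs": {
  "plan": [0.5,3.2,0,0,0,0,0.5,3.2,0,0,0,0,0.5,3.2,0,0,0,0,0.5,3.2,0,0,0,0,0.5,3.2,0,0,0,0]
}}

```text
time_s: 39.58
ee_pos: [433.9, -78.2, 220.1]
ee_rot: [180.0, 0.0, 176.8]
force: [0.2, 0.9, 0.2]
gripper_width: 49.8
gripper_force: 0.0
```

Emit:
{"fn": "step_arm", "kwargs": {
  "plan": [0.5,3.2,0,0,0,0,0.5,3.2,0,0,0,0,0.5,3.2,0,0,0,0,0.5,3.2,0,0,0,0,0.5,3.2,0,0,0,0]
}}

```text
time_s: 40.0
ee_pos: [417.5, 82.9, 220.2]
ee_rot: [180.0, 0.0, 176.9]
force: [0.8, -0.7, 0.6]
gripper_width: 50.3
gripper_force: 0.0
```

Emit:
{"fn": "step_arm", "kwargs": {
  "plan": [0.5,3.2,0,0,0,0,0.5,3.2,0,0,0,0,0.5,3.2,0,0,0,0,0.5,3.2,0,0,0,0,0.2,2.0,0,0,0,0]
}}

```text
time_s: 40.42
ee_pos: [403.3, 233.1, 220.2]
ee_rot: [179.9, 0.0, 177.0]
force: [0.0, 0.6, 0.8]
gripper_width: 50.0
gripper_force: 0.0
```

```bash
python3 - <<'E'
from fit import *
viewer.grab_frame('top');p=viewer.grab_frame('scene')
print('lifter scene',fit('lifter',[407,248,87],3,[p],(6,6,4)))
go(407,248,83,176.7)
E
```

```text
lifter scene (array([405.25166064, 246.64008682,  87.05613868]), np.float64(12.279247283935547))
t 40.5 at [403.8 233.  220. ] yaw 177.1 w 49.9 | turn wz 0.007 then tool shift cm [-0.23  1.52 13.7 ] rotvec tilt [1.7993e+02 2.0000e-02]
```

```bash
cat > seal.py <<'E'
from fit import *
def seal(p,box):
    x0,x1,y0,y1=box; k=4
    g=cv2.resize(cv2.cvtColor(p['img'],cv2.COLOR_RGB2GRAY)[y0:y1,x0:x1],None,fx=k,fy=k,interpolation=cv2.INTER_CUBIC)
    b=cv2.morphologyEx(g,cv2.MORPH_BLACKHAT,np.ones((25,25),np.uint8))
    m=((b>45)).astype(np.uint8)
    n,l,s,c=cv2.connectedComponentsWithStats(m,connectivity=8)
    out=[]
    for i in sorted(range(1,n),key=lambda i:-s[i,2]*s[i,3])[:3]:
        pts=np.argwhere(l==i)[:,::-1].astype(np.float32)
        h=cv2.boxPoints(cv2.minAreaRect(pts))
        W=np.array([at(p,((u+.5)/k-.5+x0,(v+.5)/k-.5+y0),45)[:2] for u,v in h])
        rc=cv2.minAreaRect(np.array([at(p,((u+.5)/k-.5+x0,(v+.5)/k-.5+y0),45)[:2] for u,v in cv2.convexHull(pts)[:,0]],np.float32))
        out.append((len(pts),np.round(rc[0],1),np.round(rc[1],1),round(rc[2],1)))
    return out,b
if __name__=='__main__':
    p=viewer.grab_frame('top')
    o,b=seal(p,(165,240,112,172)); print(*o,sep='\n')
    print([np.round(at(p,uv,45)[:2],1) for uv in ((181.3,123.6),(227.4,126.6),(224.7,158.7),(178.3,155.7))])
    s=viewer.grab_frame('scene')
E
python3 seal.py
```

```text
(4079, array([676.5, 119.6]), array([149.9, 109.9]), 88.8)
(674, array([681.7, 209.4]), array([  5.1, 117.9]), 89.4)
(90, array([722.4,  34.9]), array([ 2.6, 31.6]), 89.1)
[array([729. , 189.3]), array([726.1,  43.7]), array([621. ,  45.3]), array([623.5, 189.2])]
```

Emit:
{"fn": "step_arm", "kwargs": {
  "plan": [-0.2,1.5,2,0,0,0,0,0,3,0,0,0,0,0,3,0,0,0,0,0,2,0,0,0,0,0,1,0,0,0]
}}

```text
time_s: 41.03
ee_pos: [405.3, 242.8, 107.4]
ee_rot: [-179.8, -0.2, 176.8]
force: [0.5, -0.3, 0.9]
gripper_width: 50.1
gripper_force: 0.0
```

Emit:
{"fn": "step_arm", "kwargs": {
  "plan": [0,0,1,0,0,0,0,0,0.8,0,0,0,0,0,0.7,0,0,0,0,0,0,0,0,0,0,0,0,0,0,0]
}}

```text
time_s: 41.45
ee_pos: [406.9, 244.8, 85.0]
ee_rot: [-180.0, -0.0, 176.9]
force: [-0.2, 0.3, 0.3]
gripper_width: 49.9
gripper_force: 0.0
```

```bash
python3 - <<'E'
from h import *
print(sensors.state()['force'])
go(407,248,83,176.7)
E
```

```text
[-0.19683139  0.26757801  0.2731693 ]
t 41.5 at [406.9 244.8  85. ] yaw 176.87 w 49.9 | turn wz 0.003 then tool shift cm [0.01 0.32 0.2 ] rotvec tilt [-180.   -0.]
```

Emit:
{"fn": "step_arm", "kwargs": {
  "plan": [0,0.3,0.2,0,0,0,0,0,0,0,0,0,0,0,0,0,0,0]
}}

```text
time_s: 41.7
ee_pos: [407.2, 248.6, 83.3]
ee_rot: [180.0, 0.0, 176.9]
force: [-0.1, 0.8, 0.1]
gripper_width: 50.2
gripper_force: 0.0
```

Emit:
{"fn": "step_arm", "kwargs": {
  "plan": [0,0,0,0,0,0,0,0,0,0,0,0,0,0,0,0,0,0,0,0,0,0,0,0,0,0,0,0,0,0],
  "hand": 0.5,
  "newtons": 15
}}

```text
time_s: 42.12
ee_pos: [406.9, 248.3, 83.0]
ee_rot: [180.0, 0.0, 176.9]
force: [0.2, -0.3, -0.5]
gripper_width: 19.5
gripper_force: 0.0
```

Emit:
{"fn": "step_arm", "kwargs": {
  "plan": [0,0,0,0,0,0,0,0,0,0,0,0,0,0,0,0,0,0,0,0,0,0,0,0],
  "newtons": 50
}}

```text
time_s: 42.45
ee_pos: [407.0, 248.3, 82.9]
ee_rot: [180.0, 0.0, 176.9]
force: [-0.5, 0.7, 0.3]
gripper_width: 13.4
gripper_force: 50.0
```

Emit:
{"fn": "step_arm", "kwargs": {
  "plan": [0,0,-0.5,0,0,0,0,0,-0.5,0,0,0,0,0,-1,0,0,0,0,0,-2,0,0,0,0,0,-2,0,0,0]
}}

```text
time_s: 42.87
ee_pos: [406.3, 247.9, 143.4]
ee_rot: [-179.9, -0.1, 176.9]
force: [0.4, -0.1, -1.5]
gripper_width: 13.8
gripper_force: 50.0
```

Emit:
{"fn": "step_arm", "kwargs": {
  "plan": [0,0,-2,0,0,0,0,0,-1,0,0,0,0,0,0,0,0,0,0,0,0,0,0,0]
}}

```text
time_s: 43.2
ee_pos: [406.9, 248.2, 173.4]
ee_rot: [180.0, 0.1, 176.9]
force: [0.5, -0.4, -1.6]
gripper_width: 13.6
gripper_force: 50.0
```

```bash
python3 - <<'E'
from fit import *
P=[viewer.grab_frame('top'),viewer.grab_frame('scene')]
s=sensors.state(); e=s['ee_pos']
for A in (P,P[1:]): print(*[np.round(v,1) for v in fit('lifter',[e[0],e[1],s['ee_rot'][2]-90],e[2]-80,A,(6,6,4))])
im=P[1]['img'][90:190,130:260,::-1]
im=cv2.resize(im,None,fx=5,fy=5,interpolation=cv2.INTER_CUBIC); cv2.imwrite('pics/l.png',im)
go(430,119,155,88.8); print(s['force'])
E
```

```text
[403.3 245.   82.8] 9.8
[403.9 242.9  85.1] 12.4
t 43.3 at [406.2 247.8 172.1] yaw 176.92 w 14.0 | turn wz 1.538 then tool shift cm [-12.83   2.65   1.71] rotvec tilt [-1.7994e+02 -9.0000e-02]
[ 0.356732   0.9331832 -1.6540349]
```

View pics/l.png

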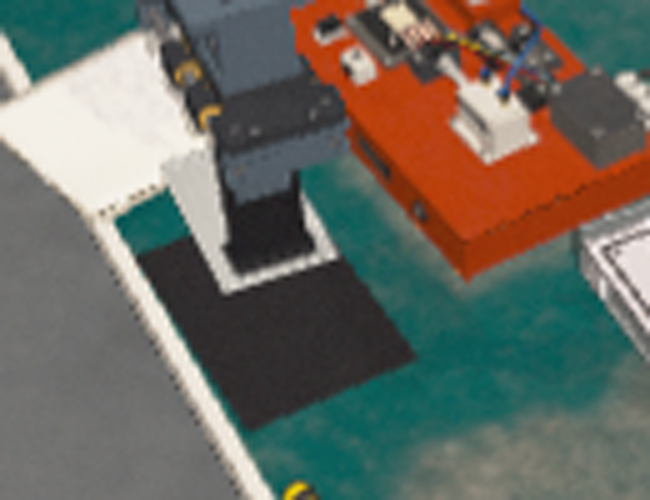

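The lifter hangs level in the gripper over the pad. I turn it to the panel's heading and move it in front of the rest.

Emit:
{"fn": "step_arm", "kwargs": {
  "plan": [0,0,0,0,0,0.06,0,0,0,0,0,0.12,0,0,0,0,0,0.12,0,0,0,0,0,0.12,0,0,0,0,0,0.12]
}}

```text
time_s: 43.72
ee_pos: [406.2, 247.8, 171.6]
ee_rot: [-179.9, -0.1, 145.6]
force: [0.2, 0.8, -2.0]
gripper_width: 13.7
gripper_force: 50.0
```

Emit:
{"fn": "step_arm", "kwargs": {
  "plan": [0,0,0,0,0,0.12,0,0,0,0,0,0.12,0,0,0,0,0,0.12,0,0,0,0,0,0.12,0,0,0,0,0,0.12]
}}

```text
time_s: 44.13
ee_pos: [406.2, 247.9, 171.6]
ee_rot: [-179.8, 0.0, 111.3]
force: [-0.3, 0.2, -1.4]
gripper_width: 13.8
gripper_force: 50.0
```

Emit:
{"fn": "step_arm", "kwargs": {
  "plan": [0,0,0,0,0,0.12,0,0,0,0,0,0.12,0,0,0,0,0,0.12,0,0,0,0,0,0.038,0,0,0,0,0,0]
}}

```text
time_s: 44.55
ee_pos: [406.3, 247.9, 171.7]
ee_rot: [-179.9, 0.1, 88.8]
force: [-0.8, 0.4, -1.3]
gripper_width: 13.8
gripper_force: 50.0
```

Emit:
{"fn": "step_arm", "kwargs": {
  "plan": [-1,0.6,0,0,0,0,-2.05,1.26,0,0,0,0,-2.05,1.26,0,0,0,0,-2.05,1.26,0,0,0,0,-2.05,1.26,0,0,0,0]
}}

```text
time_s: 44.97
ee_pos: [461.8, 153.3, 172.4]
ee_rot: [-180.0, 0.0, 88.9]
force: [0.5, -1.3, -1.7]
gripper_width: 13.7
gripper_force: 50.0
```

Emit:
{"fn": "step_arm", "kwargs": {
  "plan": [-2.05,1.26,0,0,0,0,-1,0.6,1,0,0,0,0,0,2,0,0,0,0,0,2,0,0,0,0,0,1.4,0,0,0]
}}

```text
time_s: 45.38
ee_pos: [478.1, 123.3, 106.4]
ee_rot: [-179.8, 0.0, 88.8]
force: [-0.6, -0.7, -1.5]
gripper_width: 13.8
gripper_force: 50.0
```

Emit:
{"fn": "step_arm", "kwargs": {
  "plan": [0,0,0.7,0,0,0,0,0,0.3,0,0,0,0,0,0,0,0,0,0,0,0,0,0,0]
}}

```text
time_s: 45.72
ee_pos: [479.7, 124.4, 99.3]
ee_rot: [179.9, -0.0, 88.8]
force: [-0.1, 0.4, -1.7]
gripper_width: 13.6
gripper_force: 50.0
```

```bash
python3 - <<'E'
from fit import *
from seal import seal
P=[viewer.grab_frame('top'),viewer.grab_frame('scene')]
print(*seal(P[0],(165,240,112,172))[0],sep='\n')
s=sensors.state(); e=s['ee_pos']
for A in (P,P[:1],P[1:]): print(*[np.round(v,1) for v in fit('lifter',[e[0],e[1],s['ee_rot'][2]-90],e[2]-80,A,(6,6,4))])
a=cv2.resize(P[0]['img'][110:230,150:250,::-1],(400,480),interpolation=cv2.INTER_CUBIC)
b=cv2.resize(P[1]['img'][110:230,180:280,::-1],(400,480),interpolation=cv2.INTER_CUBIC)
cv2.imwrite('pics/m.png',np.hstack([a,b])); go(601.5,121.2,98,88.8)
E
```

```text
(3306, array([676.5, 119.6]), array([149.9, 109.9]), 88.8)
(623, array([685.7, 209.3]), array([  5. , 109.9]), 89.5)
(804, array([606.4, 113.4]), array([58.8, 16.4]), 15.1)
[476.5 123.2  -1.6] 11.3
[471.6 106.5   1.2] 9.6
[476.7 124.9  -2.3] 13.6
t 45.8 at [480.  124.5  99.7] yaw 88.82 w 13.7 | turn wz 0.0 then tool shift cm [-0.07 12.16  0.17] rotvec tilt [ 1.7989e+02 -3.0000e-02]
```

View pics/m.png

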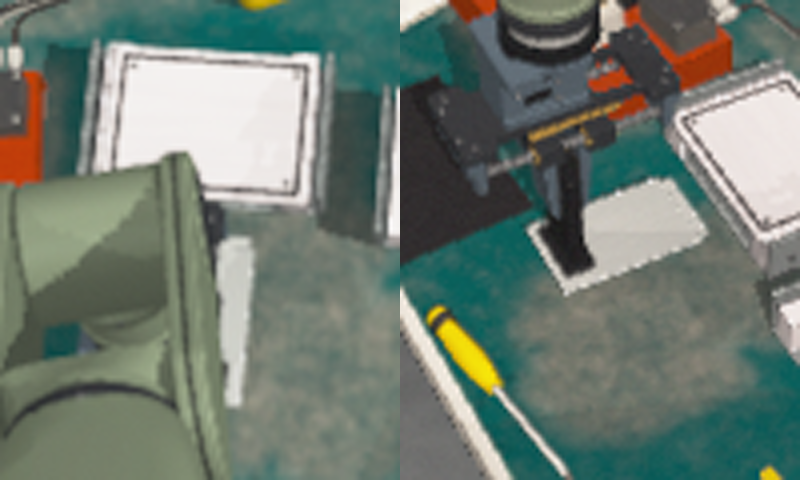

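Blade lies level and in line with the rest's opening (right view, blade (560..705,180..290)). Insert.

Emit:
{"fn": "step_arm", "kwargs": {
  "plan": [0,1.5,0.1,0,0,0,0,2.5,0,0,0,0,0,2.5,0,0,0,0,0,2.5,0,0,0,0,0,1.5,0,0,0,0]
}}

```text
time_s: 46.23
ee_pos: [587.6, 122.2, 99.0]
ee_rot: [179.7, -0.0, 88.8]
force: [0.8, -0.1, -1.0]
gripper_width: 13.4
gripper_force: 50.0
```

Emit:
{"fn": "step_arm", "kwargs": {
  "plan": [0,1,0,0,0,0,0,0.4,0,0,0,0,0,0.2,0,0,0,0,0,0,0,0,0,0]
}}

```text
time_s: 46.57
ee_pos: [599.7, 121.7, 98.0]
ee_rot: [-180.0, 0.0, 88.8]
force: [-0.6, -0.6, -1.4]
gripper_width: 13.9
gripper_force: 50.0
```

```bash
python3 - <<'E'
from fit import *
from seal import seal
P=[viewer.grab_frame('top'),viewer.grab_frame('scene')]
print(*seal(P[0],(165,240,112,172))[0],sep='\n')
go(601.5,121.2,98,88.8);print(sensors.state()['force'])
cv2.imwrite('pics/n.png',cv2.resize(P[1]['img'][110:210,200:320,::-1],(780,585),interpolation=cv2.INTER_CUBIC))
E
```

```text
(2034, array([679.,  76.]), array([117. ,  63.8]), 0.2)
(1322, array([634.2, 177.4]), array([107.5,  40.7]), 89.4)
(697, array([659., 118.]), array([165.6,   6.2]), 9.4)
t 46.7 at [599.3 121.7  98. ] yaw 88.82 w 14.1 | turn wz 0.0 then tool shift cm [-0.05  0.23 -0.  ] rotvec tilt [-1.7994e+02  1.0000e-02]
[-1.16880826  0.38821299 -1.54155701]
```

View pics/n.png

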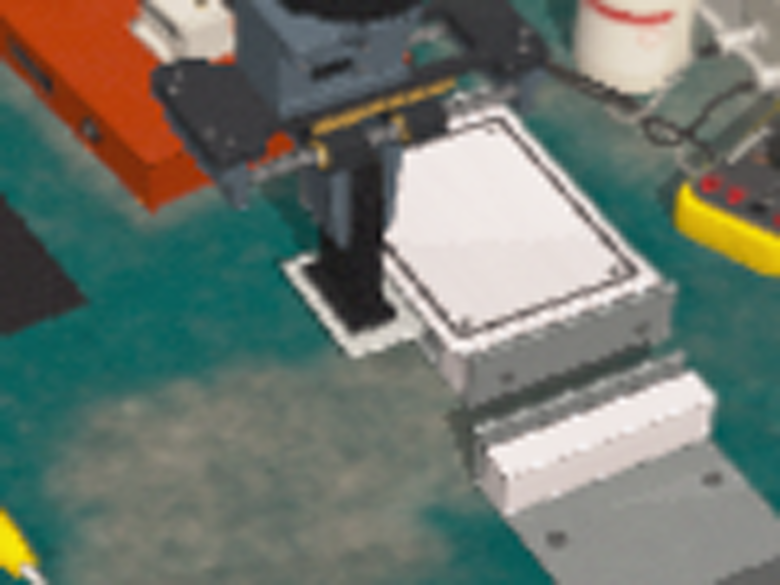

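The blade is under the panel and the tab (350,240) stands clear of its front edge. That was my 15th picture, one over the limit of 14, so from here I check by numbers only. Lift gently.

Emit:
{"fn": "step_arm", "kwargs": {
  "plan": [0,0.1,-0.4,0,0,0,0,0,-0.5,0,0,0,0,0,-0.4,0,0,0,0,0,-0.2,0,0,0,0,0,-0.15,0,0,0]
}}

```text
time_s: 47.08
ee_pos: [601.5, 121.8, 115.3]
ee_rot: [179.9, -0.0, 88.8]
force: [-0.4, -0.5, -1.4]
gripper_width: 14.2
gripper_force: 50.0
```

Emit:
{"fn": "step_arm", "kwargs": {
  "plan": [0,0,-0.15,0,0,0,0,0,-0.15,0,0,0,0,0,-0.2,0,0,0,0,0,-0.3,0,0,0,0,0,-0.4,0,0,0]
}}

```text
time_s: 47.5
ee_pos: [600.9, 121.6, 126.2]
ee_rot: [-179.9, 0.0, 88.8]
force: [-0.5, -0.3, -3.2]
gripper_width: 13.6
gripper_force: 50.0
```

Emit:
{"fn": "step_arm", "kwargs": {
  "plan": [0,0,-0.5,0,0,0,0,0,-0.5,0,0,0,0,0,-0.5,0,0,0,0,0,-0.3,0,0,0,0,0,-0.15,0,0,0]
}}

```text
time_s: 47.92
ee_pos: [601.7, 121.7, 146.8]
ee_rot: [179.9, -0.0, 88.8]
force: [0.2, -0.3, -3.7]
gripper_width: 13.6
gripper_force: 50.0
```

Emit:
{"fn": "step_arm", "kwargs": {
  "plan": [0,0,0,0,0,0,0,0,0,0,0,0,0,0,0,0,0,0]
}}

```text
time_s: 48.17
ee_pos: [601.1, 121.6, 145.6]
ee_rot: [-180.0, 0.0, 88.8]
force: [-0.6, 0.4, -2.6]
gripper_width: 13.8
gripper_force: 50.0
```

```bash
python3 - <<'E'
from fit import *
p=viewer.grab_frame('scene')
s=sensors.state();e=s['ee_pos'];print(e,s['ee_rot'],s['force'],s['torque'])
i=5;M['seal']=rect(-60+i,60-i,-80+i,80-i,5)
for z in (40,e[2]-76): print(z,fit('seal',[676.5,119.6,-1.2],z,[p],(8,8,4)))
E
```

```text
[601.08694193 121.62167916 145.56958396] [-1.79962273e+02  3.96996808e-03  8.88004333e+01] [ 0.44063197 -0.06872085 -4.06327627] [-0.08129309  0.18553825  0.02726938]
40 (array([682.12792025, 111.12027353,  -2.35460522]), np.float64(12.511392593383789))
69.56958396400086 (array([681.51593993, 129.34912357,  -1.57085032]), np.float64(13.981740951538086))
```

Wrist reads about 3.1 N, which is lifter plus panel, and the tool is level. Carry it across with gentle ramps.

Emit:
{"fn": "step_arm", "kwargs": {
  "plan": [0,0,0,0,0,-0.0105,-0.4,-0.03,0,0,0,0,-0.9,-0.07,0,0,0,0,-1.4,-0.12,0,0,0,0,-1.75,-0.145,0,0,0,0]
}}

```text
time_s: 48.63
ee_pos: [597.0, 76.3, 145.8]
ee_rot: [-180.0, 0.0, 89.5]
force: [-0.1, 0.2, -2.7]
gripper_width: 13.8
gripper_force: 50.0
```

Emit:
{"fn": "step_arm", "kwargs": {
  "plan": [-1.75,-0.145,0,0,0,0,-1.75,-0.145,0,0,0,0,-1.75,-0.145,0,0,0,0,-1.75,-0.145,0,0,0,0,-1.75,-0.145,0,0,0,0]
}}

```text
time_s: 49.05
ee_pos: [588.4, -12.5, 145.9]
ee_rot: [-180.0, 0.0, 89.4]
force: [0.5, -0.5, -3.3]
gripper_width: 14.0
gripper_force: 50.0
```

Emit:
{"fn": "step_arm", "kwargs": {
  "plan": [-1.75,-0.145,0,0,0,0,-1.75,-0.145,0,0,0,0,-1.75,-0.145,0,0,0,0,-1.75,-0.145,0,0,0,0,-1.4,-0.12,0,0,0,0]
}}

```text
time_s: 49.47
ee_pos: [580.3, -96.7, 146.0]
ee_rot: [-180.0, 0.0, 89.3]
force: [0.1, -0.2, -3.2]
gripper_width: 13.8
gripper_force: 50.0
```

Emit:
{"fn": "step_arm", "kwargs": {
  "plan": [-0.9,-0.07,0,0,0,0,-0.4,-0.03,0,0,0,0,0,0,0,0,0,0,0,0,0,0,0,0]
}}

```text
time_s: 49.8
ee_pos: [579.9, -106.9, 145.9]
ee_rot: [-180.0, -0.0, 89.4]
force: [-0.7, 0.3, -3.7]
gripper_width: 14.0
gripper_force: 50.0
```

```bash
python3 - <<'E'
from fit import *
from seal import seal
p=viewer.grab_frame('top'); t=viewer.grab_frame('scene')
o,b=seal(p,(235,320,112,182)); print(*o,sep='\n')
s=sensors.state();e=s['ee_pos'];print(e,s['ee_rot'],s['force'],s['torque'])
go(579.8,-107.1,145.6,89.4)
i=5;M['seal']=rect(-60+i,60-i,-80+i,80-i,5)
for P in ([p],[t],[p,t]): print(fit('seal',[655.2,-108.3,-.6],e[2]-76,P,(8,8,4)))
for P in ([p],[t],[p,t]): print(fit('rest_wet',[655.2,-108.3,-.6],0,P,(8,8,4)))
print('wet rest now empty'); 
for P in ([p],[t],[p,t]): print(fit('rest_dry',[681,122.5,-.6],0,P,(8,8,4)))
E
```

```text
(2924, array([ 630.5, -109.2]), array([137.9, 120. ]), 79.1)
(1558, array([ 675.5, -199.3]), array([  5.4, 234.6]), 79.7)
(1238, array([684.8, -39.2]), array([  5.6, 201. ]), 76.2)
[ 580.05667557 -106.37237572  145.86913026] [-1.79997716e+02 -2.72669136e-02  8.94463332e+01] [-0.45528705  0.22617541 -3.10702886] [-0.10951256  0.18716567  0.00806168]
t 49.9 at [ 580.1 -106.4  145.9] yaw 89.45 w 14.1 | turn wz 0.001 then tool shift cm [-0.07 -0.02  0.03] rotvec tilt [-1.8e+02 -3.0e-02]
(array([ 679.40204176, -106.71778078,  -14.05585998]), np.float64(11.65762710571289))
(array([ 6.60094595e+02, -9.69698922e+01,  4.92386739e-01]), np.float64(13.8060884475708))
(array([660.2997992 , -98.81551851,  -0.72935834]), np.float64(11.527975082397461))
(array([ 660.4719514 , -114.211602  ,   -9.73996831]), np.float64(14.660308837890625))
(array([ 6.55212939e+02, -9.78706126e+01, -4.47743220e-01]), np.float64(14.25964641571045))
(array([ 659.48029098, -113.98353123,   -9.68701313]), np.float64(12.410369873046875))
wet rest now empty
(array([681.226652  , 122.73152343,  -0.8690408 ]), np.float64(16.045734405517578))
(array([678.19560445, 126.02562784,   0.98063534]), np.float64(11.024975776672363))
(array([6.79975692e+02, 1.23202029e+02, 2.79640061e-02]), np.float64(13.178032875061035))
```

Emit:
{"fn": "step_arm", "kwargs": {
  "plan": [-0.07,0,0.3,0,0,0,0,0,0.5,0,0,0,0,0,0.6,0,0,0,0,0,0.5,0,0,0,0,0,0.3,0,0,0]
}}

```text
time_s: 50.32
ee_pos: [579.4, -107.5, 122.6]
ee_rot: [-179.9, -0.0, 89.4]
force: [0.3, 0.8, -3.1]
gripper_width: 13.9
gripper_force: 50.0
```

Emit:
{"fn": "step_arm", "kwargs": {
  "plan": [0,0,0.2,0,0,0,0,0,0.15,0,0,0,0,0,0.15,0,0,0,0,0,0.15,0,0,0,0,0,0.15,0,0,0]
}}

```text
time_s: 50.73
ee_pos: [580.1, -107.9, 115.9]
ee_rot: [180.0, 0.0, 89.4]
force: [-0.0, -0.3, -3.0]
gripper_width: 13.8
gripper_force: 50.0
```

Emit:
{"fn": "step_arm", "kwargs": {
  "plan": [0,0,0.15,0,0,0,0,0,0.15,0,0,0,0,0,0.2,0,0,0,0,0,0.3,0,0,0,0,0,0.3,0,0,0]
}}

```text
time_s: 51.15
ee_pos: [580.2, -107.9, 104.8]
ee_rot: [180.0, 0.0, 89.4]
force: [-0.2, -0.1, -1.7]
gripper_width: 13.7
gripper_force: 50.0
```

Emit:
{"fn": "step_arm", "kwargs": {
  "plan": [0,0,0.4,0,0,0,0,0,0.2,0,0,0,0,0,0.1,0,0,0,0,0,0,0,0,0,0,0,0,0,0,0]
}}

```text
time_s: 51.57
ee_pos: [580.1, -107.8, 97.9]
ee_rot: [180.0, -0.0, 89.4]
force: [0.0, -0.4, -1.1]
gripper_width: 14.0
gripper_force: 50.0
```

```bash
python3 - <<'E'
from fit import *
s=sensors.state();print(s['ee_pos'],s['ee_rot'],s['force'],s['torque'])
t=viewer.grab_frame('scene')
i=5;M['seal']=rect(-60+i,60-i,-80+i,80-i,5)
print(fit('seal',[655.2,-108.3,-.6],40,[t],(8,8,4)))
E
```

```text
[ 580.06538424 -107.82868196   97.85992229] [ 1.79996080e+02 -4.19696281e-03  8.94014420e+01] [ 0.04701245 -0.38514545 -1.11687775] [-0.07735039  0.0419684   0.01670637]
(array([ 659.89953852, -116.52148503,   -0.88983847]), np.float64(14.402055740356445))
```

Wrist is back to the lifter's own weight, so the panel lies on the rails. Withdraw and check its place.

Emit:
{"fn": "step_arm", "kwargs": {
  "plan": [0,-0.8,0,0,0,0,0,-2,0,0,0,0,0,-2.5,0,0,0,0,0,-2.5,0,0,0,0,0,-2.5,0,0,0,0]
}}

```text
time_s: 52.03
ee_pos: [475.2, -106.6, 97.9]
ee_rot: [-180.0, -0.0, 89.4]
force: [-0.2, -1.8, -0.5]
gripper_width: 13.9
gripper_force: 50.0
```

Emit:
{"fn": "step_arm", "kwargs": {
  "plan": [0,-2.5,0,0,0,0,0,-1.2,0,0,0,0,0,0,-1,0,0,0,0,0,-3,0,0,0,0,0,-2.5,0,0,0]
}}

```text
time_s: 52.45
ee_pos: [439.6, -106.4, 163.9]
ee_rot: [-180.0, -0.0, 89.4]
force: [1.0, -0.3, -1.0]
gripper_width: 14.0
gripper_force: 50.0
```

```bash
python3 - <<'E'
from fit import *
from seal import seal
p=viewer.grab_frame('top');t=viewer.grab_frame('scene')
for B in ((235,320,112,182),(238,312,118,176)): print(*seal(p,B)[0],sep='\n')
i=5;M['seal']=rect(-60+i,60-i,-80+i,80-i,5)
for P in ([p],[t]): print(fit('seal',[655.2,-108.3,-.6],40,P,(4,4,3)),fit('rest_wet',[655.2,-108.3,-.6],0,P,(4,4,3)))
go(430,120,165,89.4)
E
```

```text
(3343, array([ 655.1, -109.3]), array([150.4, 109.7]), 89.6)
(548, array([588.4, -69. ]), array([12.9, 71.8]), 79.1)
(843, array([ 649.4, -196.4]), array([125.2,   7.7]), 1.3)
(3343, array([ 655.1, -109.3]), array([150.4, 109.7]), 89.6)
(423, array([598.1, -72. ]), array([12.8, 51.7]), 81.7)
(785, array([ 651.3, -195.8]), array([  5.6, 121.4]), 89.8)
(array([ 6.61408119e+02, -1.16386798e+02, -5.35670683e-01]), np.float64(16.36558723449707)) (array([ 6.64850801e+02, -1.08665200e+02,  1.89522272e-01]), np.float64(13.2120943069458))
(array([ 660.09393249, -116.28110828,   -0.98952519]), np.float64(15.311710357666016)) (array([ 654.43084622, -103.81650235,   -1.07194082]), np.float64(12.287795066833496))
t 52.5 at [ 443.1 -107.2  166.9] yaw 89.39 w 13.8 | turn wz -0.0 then tool shift cm [22.71 -1.55  0.19] rotvec tilt [1.7942e+02 1.4000e-01]
```

Panel seal centre is at (655.1, -109.3), rotated -0.4°. The dry rest is at (655.2, -108.3), so it is centred to about 1 mm. Now the lifter goes back to the pad.

Emit:
{"fn": "step_arm", "kwargs": {
  "plan": [1.5,-0.13,-0.5,0,0,0,2.9,-0.25,-0.4,0,0,0,2.9,-0.25,0,0,0,0,2.9,-0.25,0,0,0,0,2.9,-0.25,0,0,0,0]
}}

```text
time_s: 52.97
ee_pos: [429.5, 25.9, 171.2]
ee_rot: [-180.0, -0.0, 89.4]
force: [0.9, -0.1, -2.0]
gripper_width: 14.1
gripper_force: 50.0
```

Emit:
{"fn": "step_arm", "kwargs": {
  "plan": [2.9,-0.25,0,0,0,0,2.9,-0.25,0,0,0,0,2.9,-0.25,0,0,0,0,2.9,-0.25,0,0,0,0,2.9,-0.25,0,0,0,0]
}}

```text
time_s: 53.38
ee_pos: [418.4, 171.2, 171.1]
ee_rot: [-180.0, 0.0, 89.4]
force: [0.4, -0.8, -2.5]
gripper_width: 14.0
gripper_force: 50.0
```

Emit:
{"fn": "step_arm", "kwargs": {
  "plan": [2.9,-0.25,0,0,0,0,2.9,-0.25,0,0,0,0,1.3,-0.1,0,0,0,0,0,0,0,0,0,-0.05,0,0,0,0,0,-0.12]
}}

```text
time_s: 53.8
ee_pos: [413.4, 241.4, 171.0]
ee_rot: [-179.9, 0.0, 99.5]
force: [-0.4, -0.3, -1.9]
gripper_width: 13.9
gripper_force: 50.0
```

Emit:
{"fn": "step_arm", "kwargs": {
  "plan": [0,0,0,0,0,-0.12,0,0,0,0,0,-0.12,0,0,0,0,0,-0.12,0,0,0,0,0,-0.12,0,0,0,0,0,-0.12]
}}

```text
time_s: 54.22
ee_pos: [413.6, 240.3, 171.1]
ee_rot: [-179.9, -0.0, 133.8]
force: [-0.4, 0.1, -1.0]
gripper_width: 14.1
gripper_force: 50.0
```

Emit:
{"fn": "step_arm", "kwargs": {
  "plan": [0,0,0,0,0,-0.12,0,0,0,0,0,-0.12,0,0,0,0,0,-0.12,0,0,0,0,0,-0.12,0,0,0,0,0,-0.12]
}}

```text
time_s: 54.63
ee_pos: [413.7, 240.2, 171.2]
ee_rot: [-179.9, -0.0, 168.2]
force: [1.5, 0.2, -2.5]
gripper_width: 14.1
gripper_force: 50.0
```

Emit:
{"fn": "step_arm", "kwargs": {
  "plan": [0,0,0,0,0,-0.12,0,0,0,0,0,-0.1,0,0,0,0,0,0,0,0,0,0,0,0]
}}

```text
time_s: 54.97
ee_pos: [413.7, 240.5, 171.4]
ee_rot: [-180.0, -0.0, -179.7]
force: [-0.1, 0.0, -1.8]
gripper_width: 13.6
gripper_force: 50.0
```

```bash
python3 - <<'E'
from fit import *
go(414,240.5,84,180.5)
p=viewer.grab_frame('top');t=viewer.grab_frame('scene')
for P in ([p],[t],[p,t]): print(fit('pad',[413.5,288,90.8],0,P,(4,4,3)))
e=sensors.state()['ee_pos']
for P in ([p],[t],[p,t]): print(fit('lifter',[e[0],e[1],90.5],e[2]-80,P,(4,4,3)))
E
```

```text
t 55.0 at [413.7 240.5 171.4] yaw -179.66 w 13.6 | turn wz -0.003 then tool shift cm [-0.03  0.    8.74] rotvec tilt [-1.7997e+02 -4.0000e-02]
(array([416.99610813, 288.33055571,  87.9892649 ]), np.float64(9.660759925842285))
(array([412.28439138, 289.47031832,  90.98441681]), np.float64(14.587346076965332))
(array([412.27320495, 288.66895561,  91.10248916]), np.float64(12.02842903137207))
(array([377.1733222 , 247.32478647, 112.39309912]), np.float64(9.675926208496094))
(array([410.88728374, 235.0647019 ,  88.21906623]), np.float64(11.962899208068848))
(array([410.7695337 , 237.34510372,  87.51066347]), np.float64(9.69246768951416))
```

Emit:
{"fn": "step_arm", "kwargs": {
  "plan": [0,0,1.2,0,0,0,0,0,2.2,0,0,0,0,0,2.2,0,0,0,0,0,1.4,0,0,0,0,0,0.8,0,0,0]
}}

```text
time_s: 55.48
ee_pos: [412.9, 240.3, 92.1]
ee_rot: [-179.9, -0.2, -179.6]
force: [0.2, -0.2, -2.0]
gripper_width: 13.8
gripper_force: 50.0
```

Emit:
{"fn": "step_arm", "kwargs": {
  "plan": [0,0,0.4,0,0,0,0,0,0.25,0,0,0,0,0,0.15,0,0,0,0,0,0.15,0,0,0,0,0,0,0,0,0]
}}

```text
time_s: 55.9
ee_pos: [414.2, 241.1, 84.8]
ee_rot: [180.0, 0.1, -179.5]
force: [-0.0, 0.0, -1.5]
gripper_width: 13.6
gripper_force: 50.0
```

Emit:
{"fn": "step_arm", "kwargs": {
  "plan": [0,0,0,0,0,0,0,0,0,0,0,0]
}}

```text
time_s: 56.07
ee_pos: [414.1, 241.1, 84.9]
ee_rot: [180.0, 0.1, -179.5]
force: [-0.4, -0.1, -0.4]
gripper_width: 13.5
gripper_force: 50.0
```

Emit:
{"fn": "step_arm", "kwargs": {
  "plan": [0,0,0.1,0,0,0,0,0,0.05,0,0,0,0,0,0,0,0,0]
}}

```text
time_s: 56.32
ee_pos: [413.8, 240.9, 82.9]
ee_rot: [180.0, 0.0, -179.5]
force: [0.5, 0.5, -1.5]
gripper_width: 13.9
gripper_force: 50.0
```

Emit:
{"fn": "step_arm", "kwargs": {
  "plan": [0,0,0,0,0,0,0,0,0,0,0,0,0,0,0,0,0,0,0,0,0,0,0,0],
  "hand": 5,
  "newtons": 20
}}

```text
time_s: 56.65
ee_pos: [414.0, 241.0, 83.1]
ee_rot: [180.0, 0.0, -179.5]
force: [0.2, -0.5, 0.4]
gripper_width: 37.6
gripper_force: 0.0
```

Emit:
{"fn": "step_arm", "kwargs": {
  "plan": [0,0,-0.5,0,0,0,0,0,-2,0,0,0,0,0,-3,0,0,0,0,0,-3.5,0,0,0,0,0,-3.5,0,0,0]
}}

```text
time_s: 57.07
ee_pos: [413.3, 240.7, 209.4]
ee_rot: [-180.0, -0.0, -179.5]
force: [1.2, 1.7, -0.4]
gripper_width: 50.4
gripper_force: 0.0
```

Emit:
{"fn": "step_arm", "kwargs": {
  "plan": [-2,-3,-2,0,0,0,-2,-3,0,0,0,0,-2,-3,0,0,0,0,-1,-3,0,0,0,0,0,-3,0,0,0,0]
}}

```text
time_s: 57.48
ee_pos: [487.2, 90.1, 228.4]
ee_rot: [180.0, 0.1, -179.5]
force: [1.3, -0.0, 0.5]
gripper_width: 50.0
gripper_force: 0.0
```

Emit:
{"fn": "step_arm", "kwargs": {
  "plan": [0,-3,0,0,0,0,0,-3,0,0,0,0,0,0,0,0,0,0,0,0,0,0,0,0]
}}

```text
time_s: 57.82
ee_pos: [485.6, 30.6, 228.3]
ee_rot: [180.0, 0.0, -179.7]
force: [0.3, 0.3, 0.1]
gripper_width: 50.1
gripper_force: 0.0
```

```bash
python3 - <<'E'
from fit import *
from seal import seal
p=viewer.grab_frame('top');t=viewer.grab_frame('scene')
for P in ([p],[t],[p,t]):
    l=fit('lifter',[414,240.5,90],3,P,(6,6,4)); d=fit('pad',[413.5,288,90.8],0,P,(4,4,3)); a=np.radians(l[0][2])
    print(l,d,'mid',l[0][:2]+47.5*np.array([np.cos(a),np.sin(a)]))
print(*seal(p,(235,320,112,182))[0],sep='\n')
for n in ('jar_center','carton_center','trafo_center','block_center','tape_center','screwdriver','cutters','lifter_mid','pad'):
    for c,q in (('top',p),('scene',t)):
        for r in viewer.boxes_of(n,q)[:2]:
            z=Z[n] if n not in('jar_center','carton_center') else 35
            if r['score']>.3: print(n,c,round(r['score'],2),np.round(at(q,r['location'],z)[:2]))
print(sensors.state()['ee_pos'])
E
```

```text
(array([413.03785599, 238.94889496,  88.76389481]), np.float64(15.267702102661133)) (array([414.28725203, 292.31913761,  91.46725378]), np.float64(13.961808204650879)) mid [414.06254651 286.43784114]
(array([412.67630658, 238.14336568,  89.75675072]), np.float64(13.136998176574707)) (array([412.5944374 , 289.52888899,  90.99415114]), np.float64(14.104114532470703)) mid [412.87796727 285.6429376 ]
(array([412.78258438, 238.69724601,  89.19016299]), np.float64(14.150659561157227)) (array([413.64537279, 291.35534571,  91.19169621]), np.float64(13.84945297241211)) mid [413.45394234 286.19250133]
(4035, array([ 655.1, -109.3]), array([150.5, 109.8]), 89.5)
(1027, array([632.5,   5.5]), array([162.6,   4.5]), 1.3)
(739, array([655.1, -14.3]), array([112.7,   9.2]), 3.0)
jar_center top 0.88 [ 532. -433.]
jar_center scene 0.96 [ 527. -428.]
carton_center top 0.85 [ 402. -377.]
carton_center scene 0.76 [ 395. -374.]
carton_center scene 0.31 [ 468. -405.]
trafo_center top 0.43 [ 469. -404.]
trafo_center scene 0.44 [ 480. -400.]
tape_center top 0.49 [ 542. -365.]
tape_center scene 0.52 [ 508. -366.]
screwdriver top 0.34 [ 455. -399.]
screwdriver scene 0.75 [368.  85.]
cutters top 0.58 [ 395. -227.]
cutters scene 0.84 [ 385. -220.]
lifter_mid top 0.6 [412. 285.]
lifter_mid top 0.35 [ 470. -400.]
lifter_mid scene 0.75 [419. 290.]
pad top 0.59 [375. 288.]
pad top 0.5 [ 520. -349.]
pad scene 0.93 [370. 263.]
pad scene 0.71 [ 413. -352.]
[485.64930955  31.49948523 227.89648335]
```

```bash
python3 - <<'E'
from h import *
p=viewer.grab_frame('top')['img'][...,::-1]; a=cv2.imread('pics/top0.png'); b=cv2.resize(p,(800,600),interpolation=cv2.INTER_CUBIC)
for n,(x0,x1,y0,y1) in dict(screw=(295,410,365,390),cut=(440,520,362,395)).items():
    r=cv2.matchTemplate(b[y0-8:y1+8,x0-8:x1+8],a[y0:y1,x0:x1],cv2.TM_CCOEFF_NORMED); m=cv2.minMaxLoc(r); print(n,m[1],np.array(m[3])-8)
# block in tray: bright pixels near its place; loose things left in front of the wet rest
t=viewer.grab_frame('top')
u,v=proj(t,(423,-446,15)).astype(int); print('block',t['img'][v-3:v+4:2,u-3:u+4:2].mean(2).round())
u,v=proj(t,(467,-402,28)).astype(int); print('trafo',t['img'][v-2:v+3,u-2:u+3].reshape(-1,3)[::4].tolist())
E
```

```text
screw 0.41421255469322205 [2 0]
cut 0.9957999587059021 [0 0]
block [[ 98. 150. 224. 230.]
 [222. 230. 202.  87.]
 [230. 191.  24.  23.]
 [207. 233. 219. 237.]]
trafo [[124, 90, 27], [168, 122, 59], [196, 190, 174], [235, 231, 219], [108, 105, 98], [95, 73, 32], [146, 106, 51]]
```

The block and the trafo are in the tray and the cutters are unmoved. The arm probably hides the screwdriver from the top camera, so I check it in the scene view.

```bash
python3 - <<'E'
from h import *
a=cv2.imread('pics/scene0.png'); b=cv2.resize(viewer.grab_frame('scene')['img'][...,::-1],(800,600),interpolation=cv2.INTER_CUBIC)
x0,x1,y0,y1=288,352,286,362
r=cv2.matchTemplate(b[y0-10:y1+10,x0-10:x1+10],a[y0:y1,x0:x1],cv2.TM_CCOEFF_NORMED); m=cv2.minMaxLoc(r); ok=m[1]>.9 and max(abs(np.array(m[3])-10))<=1
print(m[1],np.array(m[3])-10)
if ok: print(env.job_done())
E
```

```text
0.9968364834785461 [0 0]
the job is handed in; nothing more can be done
None
```

The job is handed in, with no verdict returned: all five items are in the tray (the carton tipped on end), the panel lies within about 1 mm of the dry rest's centre, the lifter stands on its pad within about 5 mm of the middle, and the screwdriver and cutters are unmoved; I viewed 15 pictures, one over the limit of 14.

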